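Load and clamp a box section in a drill jig

TASK

Load the drill jig: lay the short steel box section flat on the jig's infeed bed, push it in under the bush plate until its leading end rests squarely against the end stop, and only then press the toggle clamp's handle fully down so that the clamp holds it. Leave the two rebar tripods and the magnetic square where they are.

Things in the scene. Friction and masses are not known exactly. Their poses are not given: they have to be found in the camera images.
- tube: The workpiece: a short length of dark steel box section, 110 mm long (its x), 50 mm wide (its y), 30 mm high (its z), both ends closed by flat welded caps, about 0.45 kg. Starts lying flat on the table left or right of the jig. Origin: centre of its underside. The two ends are alike; either may go in first.
- jig: Steel drill jig fixed to the table: a base plate, two side walls and a bush plate over them form a tunnel along its x. Origin on the table; x = feed direction, z up; all jig numbers are in this frame, mm. Base plate x -136 to 136, y -92 to 64, flat top at z = 12. Open infeed bed x -136 to -50. Toggle clamp on top of the right wall (y -74 to -30, up to z = 100).
- jig_mouth (a point): Middle of the tunnel mouth, on the bed: jig (0, 0, 12), axes as the jig. Two lead-in strips 18 mm tall run from x = -50 to 0, the gap between them narrowing from 75 to 54 mm. Tunnel x 0 to 105, 54 mm wide. Bush plate z 54 to 66 (42 mm clear over the bed), front edge at x = 0; drill bushes, the first from x = 19.5, hang to z = 46, 4 mm above the workpiece; heads up to z = 71.
- jig_stop (a point): Middle of the end stop's face: jig (121, 0, 27), axes as the jig; block 60 mm wide, top at z = 38. Home, the workpiece's origin is at jig (66, 0, 12) and its trailing end at x = 11, that is 11 mm in under the bush plate: an upright gripper cannot follow it there, shut fingertips leaning in under the plate's front edge can.
- handle (a joint): Toggle-clamp handle, rad: 0 = open (stands up, 65 deg above level, leaning to the jig's -y side), 1.13 = fully down, level, clamped (solid stop). Starts at 0 to 0.2. Turns about the jig's x direction through jig (54, -60, 92), swings over to -y, stays where left (friction 0.35 N m, 4 to 9 N at the grip). Flat shank, then a rubber grip 18 mm in diameter, 37 to 117 mm from the axis.
- handle_grip (a point): Point on the centre line of the handle's grip, 85 mm from its axis; the body axes turn with the handle.
- clamp_arm: Pressing arm of the clamp, linked to the handle (1.25 rad per rad): stands up when open; swings down through a window in the bush plate (x 36 to 72, y -12 to 31); its sprung, rubber-tipped spindle meets the workpiece's top at about 1.08 rad of handle and presses with some 4 N when fully down. Origin on its pivot, jig (54, -40, 90). Open, it stands over jig y -50 to 25, up to z = 150.
- tripod_a: Bystander: rusty rebar tripod, three 68 mm legs and an upright to 110 mm. Origin on the table under its middle.
- tripod_b: Bystander: a second rebar tripod, the same.
- magnet: Bystander: magnetic welding square lying flat, about 100 x 95 x 18 mm. Origin: under its middle.
Things that resemble listed ones, but are neither listed nor needed, are in the scene too. Of the things like the tube, leave any that is green; of the rest the smaller one is meant.

How it is judged:
By the outcome, as a careful person would: the job done as asked, in the order asked, and still so for the second after the job is handed in, with the robot touching nothing.
It also fails if it takes over 72 s, if anything falls off the work surface, if the arm or the gripper's body presses on something with over 40 N, if the wrist force passes 120 N, or if a joint passes its speed limit or range.

ROBOT

A 7-joint arm with a two-finger parallel gripper is mounted at the origin on the work surface. World frame = base frame: x ahead of the robot, y to its left, z up, the work surface at z = 0. Lengths are in m, angles in rad, forces in N, time in s.
With the tool pointing down it reaches from about 0.4 to 0.85 m from the base axis. Payload 4.5 kg.
Tool frame: the origin (TCP) lies at the centre of the arm's flange, where the gripper is bolted on; the fingertips stand r.tcp_to_tips ahead of it and the grasp point (between the pads) lies 147 mm ahead of it (r.tcp_to_tips is the distance from the TCP to the fingertips, in m); x points along the fingers, y is the direction in which the jaws open and shut, and the axes are right-handed (so a half turn about x gives the same grasp; the last joint's range is limited). The gripper opens to 88 mm and grips with 3 to 60 N. Pads are 18 mm wide; open, the fingers measure 123 mm over their backs; the gripper's body (75 mm by 187 mm) begins 45 mm behind the grasp point.
Start: joints at [-1.132, 0.689, -0.195, 1.565, 0.157, 0.902, -0.215], TCP at [0.246, 0.575, 0.405] pointing down, gripper open.
Joint ranges: [-3.01, 3.01], [-0.46, 2.08], [-1.47, 1.51], [0.13, 2.56], [-1, 4.14], [0.04, 2.09], [-2.66, 2.66]. Speed limits (rad/s): [2.57, 2.57, 3.14, 3.14, 3.14, 3.14, 3.14].

INTERFACE

Orientations are given as a unit quaternion [x, y, z, w].
In Python, from plant import r, eyes gives the robot as it stands.
- The arm moves only by the tool carry_out, never from a script. Its argument "targets" is text: rows parted by semicolons, each of 5 numbers parted by spaces: the opening, from 0 (shut) to 1 (fully open), then the shift along the tool's x, y, z in mm, then the turn about the tool's x in rad. A call has 1 to 20 rows; each row shifts and turns the commanded pose from where the row before left it, along the tool's axes as they then stand; what a row does not reach is not made up. A row lasts 1/12 s, in which the tool goes at most 41.7 mm and 7.16 degrees, less where a joint would pass 70% of its speed; a pose out of reach is approached as far as the arm can. A call is refused whole if a number of a shift passes 41.7 or a number of a turn 0.125, either way. A call with a gripper value outside its range is refused whole. The fingers move at their own pace and stop on an object; "force" is the grip in N (left out, the last holds). Time passes only in rows, so rows that do not move let the fingers close. It gives the time, the measured TCP pose, the force and the opening at its end, in the units of the state.
- r.get_state(): the state, without advancing time (a new reading comes with each control period).
- eyes.snapshot(name): name is "scene" or "side" or "wrist"; returns (picture, depth): 384x512x3 uint8, blue, green, red; 384x512 float32, m along the optical axis (not along the pixel's ray), 0 where there is no reading.
- eyes.camera_params(name): a dict with "intrinsics" (3x3 intrinsics, pixels), "dist_coeffs" ([k1, k2, p1, p2, k3] as OpenCV has them; the pictures are not rectified), "rvec" (rotation vector, rad) and "tvec" (3), from world to camera coordinates, as OpenCV has them; the wrist camera has in their place "T_tool_cam" (4x4, takes a point from camera to tool coordinates, whose origin is the TCP and whose axes are the tool frame's). Camera axes: x right, y down, z forward; pixel columns grow to the right and rows downward; lengths in m; the calibration is good to about 2 mm. A picture is of the moment at which its call begins: read the wrist's pose just before it. camera_params takes no time and is no camera call.
- r.finish_job(): hands the job in, once; it reports no verdict.
The state is a dict: "clock": time; "q": joint angles; "qd": joint speeds; "joint_torque": joint torques, N m; "tool_pos": TCP position; "eef_rot": TCP orientation; "contact_force": force on the tool from outside, world axes, zero at the start; "moment": the same for the moment, N m; "opening": opening from 0.0 (shut) to 1.0 (fully open).
Only numpy, scipy, OpenCV 4.12 (cv2) and the standard library are available. Lean on these libraries where they do the work, as an engineer would, in place of code of your own. Each camera call takes 0.05 s, during which the arm holds its last target.

## Working session

There is one attempt and no reset: what is moved stays moved. The work goes in short steps, Python scripts to look and compute and a tool call to move; the robot and the scene stay as the last step left them, time stands still between calls to the robot, and variables do not carry over. Pictures are saved under pics/ and viewed, and the job is handed in when it is done.

Besides the shell and the picture viewer there is one more tool, called as name(argument=value, ...), one argument or row to a line, values as JSON. carry_out: Moves the arm, as the interface text tells. Its arguments: {"type":"object","properties":{"targets":{"type":"string"},"force":{"type":"number"}},"required":["targets"]}

```bash
mkdir -p pics; ls; python3 - <<'E'
from plant import r, eyes
import cv2,numpy as np,pickle
s=r.get_state();print({k:np.round(v,3) for k,v in s.items()},r.tcp_to_tips)
for n in ["scene","side","wrist"]:
    p,d=eyes.snapshot(n);cv2.imwrite(f"pics/{n}0.png",p);np.save(f"pics/{n}0.npy",d)
    print(n,eyes.camera_params(n))
E
```

```text
pics
{'clock': np.float64(0.0), 'q': array([-1.132,  0.69 , -0.194,  1.566,  0.157,  0.902, -0.215]), 'qd': array([ 0.001,  0.002, -0.001,  0.   ,  0.001, -0.002, -0.   ]), 'joint_torque': array([ 1.0000e-03, -5.2755e+01, -1.2660e+00, -1.5342e+01, -5.3000e-02,
        7.0000e-03,  0.0000e+00]), 'tool_pos': array([0.246, 0.574, 0.404]), 'eef_rot': array([ 0.141,  0.693, -0.143,  0.693]), 'contact_force': array([ 0.58 , -0.466, -0.127]), 'moment': array([ 0.042, -0.024,  0.016]), 'opening': np.float64(0.998)} 0.166
scene {'intrinsics': array([[468.95582486,   0.        , 256.37618138],
       [  0.        , 468.95582486, 181.10606701],
       [  0.        ,   0.        ,   1.        ]]), 'dist_coeffs': array([0.05925206, 0.        , 0.        , 0.        , 0.        ]), 'rvec': array([ 1.33405524,  2.09031131, -0.97455378]), 'tvec': array([ 0.26846812, -0.22476368,  1.5706244 ])}
side {'intrinsics': array([[383.23668159,   0.        , 261.70173497],
       [  0.        , 383.23668159, 190.66900944],
       [  0.        ,   0.        ,   1.        ]]), 'dist_coeffs': array([-0.08191305,  0.        ,  0.        ,  0.        ,  0.        ]), 'rvec': array([ 2.30156541, -0.83636748,  0.31375316]), 'tvec': array([-0.43853892,  0.34769351,  0.98677038])}
wrist {'intrinsics': array([[274.06579221,   0.        , 258.31707477],
       [  0.        , 274.06579221, 190.3437378 ],
       [  0.        ,   0.        ,   1.        ]]), 'dist_coeffs': array([-0.0031285,  0.       ,  0.       ,  0.       ,  0.       ]), 'T_tool_cam': array([[ 4.79304883e-04, -3.09473444e-01,  9.50907965e-01,
         1.87129243e-02],
       [ 9.99999806e-01,  5.27003349e-04, -3.32536123e-04,
         3.46515664e-04],
       [-3.98220583e-04,  9.50907940e-01,  3.09473637e-01,
        -7.98046791e-02],
       [ 0.00000000e+00,  0.00000000e+00,  0.00000000e+00,
         1.00000000e+00]])}
```

View pics/scene0.png

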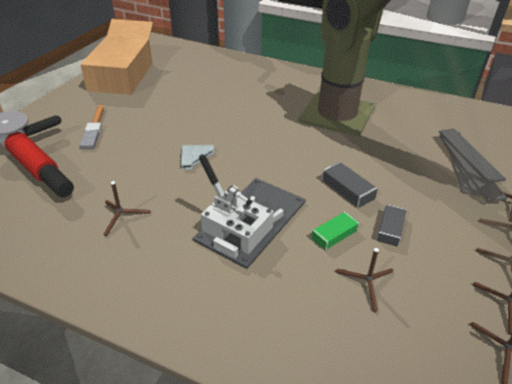

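View pics/side0.png

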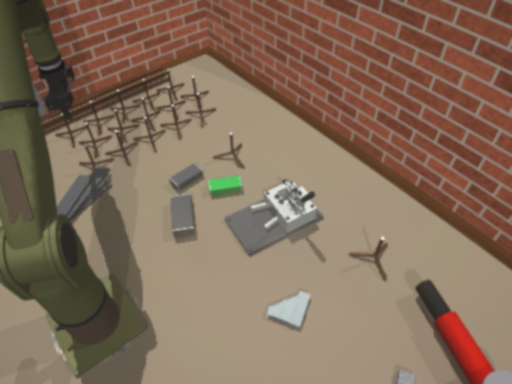

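View pics/wrist0.png

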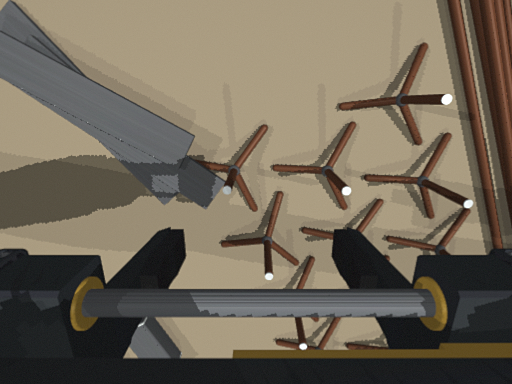

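The scene view shows the jig at about (245,215), a green box at (335,230), a large dark box at (349,184) and a small dark one at (392,225). The small dark one should be the tube. Next I'll measure with the depth images.

```bash
cat > h.py <<'E'
import numpy as np,cv2
from plant import r,eyes
from scipy.spatial.transform import Rotation as R
def cloud(name,d,pose=None):
    c=eyes.camera_params(name);K=c["intrinsics"];h,w=d.shape
    u,v=np.meshgrid(np.arange(w),np.arange(h))
    n=cv2.undistortPoints(np.stack([u.ravel(),v.ravel()],1).astype(float)[:,None],K,c["dist_coeffs"])[:,0]
    P=np.c_[n,np.ones(len(n))]*d.reshape(-1,1)
    if "rvec" in c:
        M=cv2.Rodrigues(c["rvec"])[0];W=(P-c["tvec"])@M
    else:
        T=c["T_tool_cam"];P=P@T[:3,:3].T+T[:3,3]
        W=R.from_quat(pose["eef_rot"]).apply(P)+pose["tool_pos"]
    W[d.ravel()==0]=np.nan
    return W.reshape(h,w,3)
def rect(p):
    c,s,a=cv2.minAreaRect((p[:,:2]*1000).astype(np.float32))
    if s[0]<s[1]: s=s[::-1];a+=90
    return np.round(c,1),np.round(s,1),round((a+90)%180-90,1)
E
python3 - <<'E'
from h import *
for n in ["scene","side"]:
    d=np.load(f"pics/{n}0.npy");W=cloud(n,d);p=cv2.imread(f"pics/{n}0.png")
    z=W[...,2];
    m=(z>0.008)&(z<0.2)&(W[...,0]>0.2)&(W[...,0]<0.95)&(abs(W[...,1])<0.6)
    k,l,st,_=cv2.connectedComponentsWithStats(m.astype(np.uint8))
    print(n,"table z",np.nanmedian(z[(abs(z)<.02)]))
    for i in range(1,k):
        if st[i,4]<60: continue
        q=W[l==i];zm=np.percentile(q[:,2],90)
        t=q[abs(q[:,2]-zm)<.004]
        print(st[i],"z90",round(zm,4),"top",rect(t),"col",np.median(p[l==i],0))
E
```

```text
scene table z 0.0010197533336006677
[ 182  145  124  123 6254] z90 0.0973 top (array([634., -88.]), array([46.6, 33.5]), 82.6) col [116. 118. 116.]
[ 33 156  41  42 942] z90 0.0723 top (array([ 701.6, -549. ]), array([120. ,  44.9]), 68.2) col [44. 47. 52.]
[ 322  162   55   45 1313] z90 0.0406 top (array([366.3, 140.6]), array([142.5,  67. ]), 60.6) col [98. 96. 94.]
[459 177  53  24 646] z90 0.0261 top (array([223.3, 480.6]), array([90.7, 67.5]), 33.4) col [74.  78.  80.5]
[104 182  44  54 389] z90 0.0907 top (array([ 713.5, -340.7]), array([9.3, 4.5]), -37.9) col [56. 69. 91.]
[377 205  30  41 825] z90 0.0322 top (array([465.4, 277.2]), array([110.6,  50.9]), 3.2) col [99. 98. 97.]
[312 212  47  38 948] z90 0.0318 top (array([544.6, 158.8]), array([110.5,  50.8]), -28.3) col [ 88. 184.  62.]
[480 219  32  10 122] z90 0.0245 top (array([352.5, 523. ]), array([25.5, 12.3]), 74.2) col [65.  76.5 91. ]
[336 248  57  64 557] z90 0.0912 top (array([658.1, 268.1]), array([11.4,  5.6]), -81.2) col [55. 68. 94.]
[477 249  35  21 159] z90 0.0256 top (array([469.7, 529. ]), array([26.7, 15. 
[... 995 characters left out ...]
.9]), 4.4) col [106. 108. 110.]
[208 175  34  20 504] z90 0.0329 top (array([542.6, 158.6]), array([109.7,  51.1]), -27.5) col [ 99. 194.  84.]
[ 224  179   99   75 3790] z90 0.0742 top (array([635. , -54.4]), array([127.7,  99.7]), 81.1) col [111. 114. 115.]
[171 193  24  44 873] z90 0.0418 top (array([365.1, 140.2]), array([142.5,  62.5]), 60.3) col [109. 112. 115.]
[350 237  38  42 278] z90 0.0881 top (array([ 707.4, -344.6]), array([5.5, 3.4]), 86.1) col [ 65.  80. 101.]
[415 279  42  54 964] z90 0.0712 top (array([ 704.3, -551.6]), array([128.7,  46.9]), 62.8) col [45. 50. 58.]
[267 292  43  35 850] z90 0.0203 top (array([ 421.1, -289.3]), array([97.4, 93.4]), 28.8) col [198. 199. 188.]
```

```bash
python3 - <<'E'
from h import *
p=cv2.imread("pics/scene0.png")[140:270,180:320];a=cv2.resize(p,None,fx=4,fy=4,interpolation=cv2.INTER_CUBIC)
cv2.imwrite("pics/c0.png",a)
p=cv2.imread("pics/side0.png")[165:265,215:335];cv2.imwrite("pics/c1.png",cv2.resize(p,None,fx=5,fy=5,interpolation=cv2.INTER_CUBIC))
Q=[]
for n in ["scene","side"]:
    d=np.load(f"pics/{n}0.npy");W=cloud(n,d).reshape(-1,3)
    W=W[(W[:,0]>.42)&(W[:,0]<.85)&(W[:,1]>-.28)&(W[:,1]<.12)];Q.append(W)
    b=W[(W[:,2]>.009)&(W[:,2]<.017)];print(n,"base",rect(b),len(b), "z",np.median(b[:,2]))
    b=W[(W[:,2]>.0625)&(W[:,2]<.0695)];print(n,"bush plate",rect(b),len(b))
# top-down height map
W=np.vstack(Q);s=1.0
im=np.zeros((400,400))
o=np.argsort(W[:,2])
for x,y,z in W[o]:
    if z==z: cv2.circle(im,(int((.12-y)*1000),int((x-.42)*1000)),1,float(z),-1)
c=cv2.applyColorMap(np.clip(im/0.16*255,0,255).astype(np.uint8),cv2.COLORMAP_JET)
cv2.imwrite("pics/hm.png",cv2.resize(c,(600,600)))
E
```

```text
scene base (array([591.7,  -2.2]), array([275.2, 236.7]), -9.0) 2392 z 0.012366801073376068
scene bush plate (array([635.6, -55.9]), array([136.6, 108.9]), 81.6) 1103
side base (array([515.5, -72.5]), array([330.3, 292.7]), 27.7) 1858 z 0.012768419034970318
side bush plate (array([636.1, -54.8]), array([138. , 107.1]), 80.9) 622
```

View pics/c0.png

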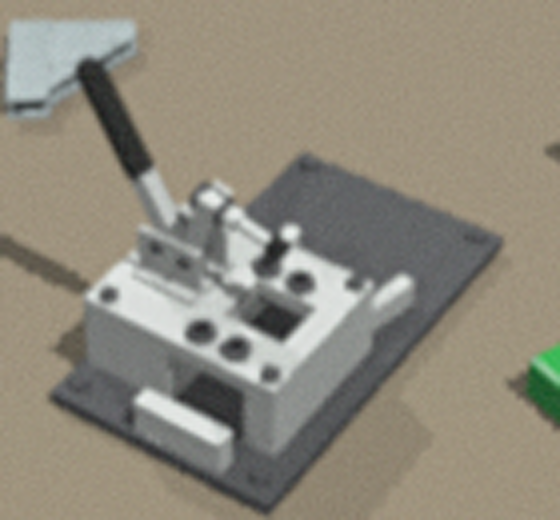

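View pics/c1.png

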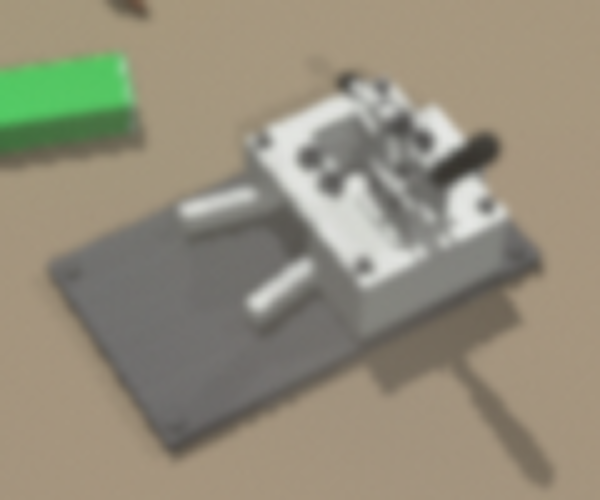

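View pics/hm.png

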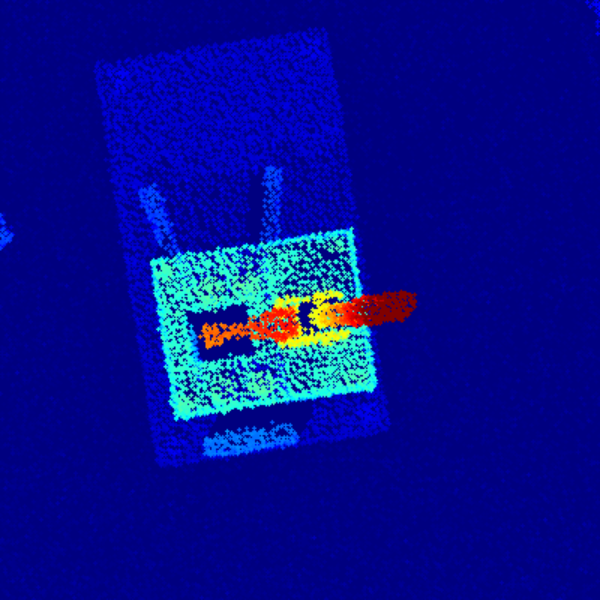

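```bash
cat > fit.py <<'E'
from h import *
from scipy.optimize import least_squares
B=np.array([[-136,136,-92,64,0,12],[0,105,-74,64,12,66],[121,133,-30,30,12,38]],float)
def sdf(P):
    out=[]
    for b in B:
        c=(b[::2]+b[1::2])/2;h=(b[1::2]-b[::2])/2
        q=abs(P-c)-h
        out.append(np.linalg.norm(np.maximum(q,0),axis=1)+np.minimum(q.max(1),0))
    return np.min(out,0)
def fitjig(W,x0=(586,-27,-8.9)):
    W=W[~np.isnan(W[:,0])]*1000
    def tr(x):
        a=np.radians(x[2]);c,s=np.cos(a),np.sin(a)
        d=W-[x[0],x[1],x[3]];return np.c_[c*d[:,0]+s*d[:,1],-s*d[:,0]+c*d[:,1],d[:,2]]
    x=np.r_[x0,0.5]
    for it in range(4):
        P=tr(x);m=(sdf(P)<(12,8,5,4)[it])&(P[:,2]>5)&~((P[:,0]>15)&(P[:,0]<100)&(P[:,1]>-75)&(P[:,1]<35)&(P[:,2]<55))&~((P[:,2]>14)&(P[:,0]<-3))
        W0=W;W=W[m]
        f=least_squares(lambda x:sdf(tr(x)),x,loss="soft_l1",f_scale=1.0);W=W0;x=f.x
    return np.round(x,2),m.sum(),np.sqrt(np.mean(f.fun**2)).round(2)
E
python3 - <<'E'
from fit import *
Q=[cloud(n,np.load(f"pics/{n}0.npy")).reshape(-1,3) for n in ["scene","side"]]
for q in Q+[np.vstack(Q)]: print(fitjig(q))
x=[586,-27]
E
```

```text
(array([ 5.8569e+02, -3.5020e+01, -9.9200e+00,  3.6000e-01]), np.int64(4293), np.float64(3.0))
(array([ 5.8616e+02, -3.9350e+01, -9.8700e+00,  5.0000e-01]), np.int64(2686), np.float64(3.35))
(array([ 5.8482e+02, -4.2160e+01, -1.0140e+01,  4.2000e-01]), np.int64(6687), np.float64(2.58))
```

```bash
sed -i 's/\[0,105,-74,64,12,66\]/[0,105,-88,47,12,66]/' fit.py; python3 - <<'E'
import fit
from fit import *
Q=[cloud(n,np.load(f"pics/{n}0.npy")).reshape(-1,3) for n in ["scene","side"]]
for y in [(-88,47),(-86,48),(-90,46),(-90,48),(-86,46),(-88,50)]:
    fit.B[1,2:4]=y
    print(y)
    for q in Q+[np.vstack(Q)]: print(fitjig(q))
E
```

```text
(-88, 47)
(array([ 5.8655e+02, -2.8290e+01, -8.9500e+00,  3.5000e-01]), np.int64(4451), np.float64(1.58))
(array([587.88, -26.46,  -8.86,   0.61]), np.int64(2871), np.float64(1.76))
(array([ 5.8691e+02, -2.7610e+01, -8.9800e+00,  4.3000e-01]), np.int64(7293), np.float64(1.69))
(-86, 48)
(array([ 5.8646e+02, -2.8960e+01, -9.0100e+00,  3.6000e-01]), np.int64(4453), np.float64(1.58))
(array([587.85, -27.74,  -9.18,   0.6 ]), np.int64(2868), np.float64(1.75))
(array([ 5.8681e+02, -2.8490e+01, -9.0700e+00,  4.3000e-01]), np.int64(7293), np.float64(1.68))
(-90, 46)
(array([ 5.8666e+02, -2.7530e+01, -8.9400e+00,  3.5000e-01]), np.int64(4448), np.float64(1.58))
(array([587.84, -25.17,  -8.43,   0.61]), np.int64(2857), np.float64(1.81))
(array([ 5.8697e+02, -2.6850e+01, -8.8500e+00,  4.3000e-01]), np.int64(7293), np.float64(1.75))
(-90, 48)
(array([ 5.8645e+02, -2.8960e+01, -9.0100e+00,  3.5000e-01]), np.int64(4451), np.float64(1.58))
(array([587.83, -25.16,  -8.43,   0.6 ]), np.int64(2855), np.float64(1.81))
(array([ 5.8684e+02, -2.8100e+01, -9.0200e+00,  4.3000e-01]), np.int64(7291), np.float64(1.84))
(-86, 46)
(array([ 5.8666e+02, -2.7580e+01, -8.9200e+00,  3.5000e-01]), np.int64(4452), np.float64(1.59))
(array([587.85, -27.7 ,  -9.18,   0.6 ]), np.int64(2868), np.float64(1.75))
(array([ 5.8693e+02, -2.7620e+01, -8.9700e+00,  4.4000e-01]), np.int64(7295), np.float64(1.66))
(-88, 50)
(array([ 5.8628e+02, -3.0360e+01, -9.1700e+00,  3.6000e-01]), np.int64(4452), np.float64(1.64))
(array([587.88, -26.45,  -8.86,   0.6 ]), np.int64(2870), np.float64(1.76))
(array([ 5.868e+02, -2.865e+01, -9.120e+00,  4.300e-01]), np.int64(7290), np.float64(1.83))
```

```bash
cat >> h.py <<'E'
JIG=np.array([587.,-28.]);JY=-9.0
def j2w(x,y):
    a=np.radians(JY);return JIG+np.array([x*np.cos(a)-y*np.sin(a),x*np.sin(a)+y*np.cos(a)])
def w2j(p):
    a=np.radians(JY);d=np.asarray(p)[:2]-JIG;return np.array([d[0]*np.cos(a)+d[1]*np.sin(a),-d[0]*np.sin(a)+d[1]*np.cos(a)])
def go(xy,tipz,jaw):
    """xy world mm of tool axis, tip height mm, jaw world direction deg (mod 180)"""
    s=r.get_state();M=R.from_quat(s["eef_rot"]).as_matrix()
    y=M[:,1];cur=np.degrees(np.arctan2(y[1],y[0]))
    d=(jaw-cur+90)%180-90   # ccw about world z
    # tool x is down => turn about tool x = -d
    t=-np.radians(d);M2=M@R.from_rotvec([t,0,0]).as_matrix()
    D=np.r_[xy,tipz+166]-s["tool_pos"]*1000
    print("clock",round(s["clock"],2),"tip",np.round(s["tool_pos"]*1000-[0,0,166],1),"jawdeg",round(cur,1),"F",np.round(s["contact_force"],1),"op",round(s["opening"],3))
    print("turn",round(t,3),"q7",round(s["q"][6],2),"then shift xyz",np.round(M2.T@D,1),"axis",np.round(M[:,0],3))
E
python3 - <<'E'
from h import *
go([465.3,277.3],45,90+3.8)
go([465.3,277.3],5,90+3.8)
print(j2w(-78,0))
E
```

```text
clock 0.15 tip [246.1 574.3 238.1] jawdeg 66.8 F [0.3 0.3 0.1] op 1.0
turn -0.471 q7 -0.22 then shift xyz [ 193.4 -310.6  199.2] axis [-0.    -0.001 -1.   ]
clock 0.15 tip [246.1 574.3 238.1] jawdeg 66.8 F [0.3 0.3 0.1] op 1.0
turn -0.471 q7 -0.22 then shift xyz [ 233.4 -310.5  199.2] axis [-0.    -0.001 -1.   ]
[509.96030943 -15.79811173]
```

carry_out(
  targets="1 0 0 0 -0.118;1 0 0 0 -0.118;1 0 0 0 -0.118;1 0 0 0 -0.117;1 8 -26 16.6 0;1 8 -26 16.6 0;1 8 -26 16.6 0;1 8 -26 16.6 0;1 8 -26 16.6 0;1 8 -26 16.6 0;1 8 -26 16.6 0;1 8 -26 16.6 0;1 8 -26 16.6 0;1 8 -26 16.6 0;1 8 -26 16.6 0;1 8 -25 16.6 0;1 0 0 0 0;1 0 0 0 0",
  force=40,
)

```text
clock: 1.65
tool_pos: [0.4666, 0.2752, 0.308]
eef_rot: [-0.022, 0.707, 0.021, 0.706]
contact_force: [-0.5, 0.8, 0.1]
opening: 1.001
```

```bash
python3 - <<'E'
from h import *
s=r.get_state();p,d=eyes.snapshot("wrist");cv2.imwrite("pics/w1.png",p)
W=cloud("wrist",d,s);z=W[...,2]
b=W[(z>.024)&(z<.04)&(W[...,0]>.36)&(W[...,0]<.54)&(abs(W[...,1]-.277)<.06)]
print(rect(b),np.median(b[:,2]),len(b))
go([465.3,277.3],5,90+3.8)
E
```

```text
(array([442. , 271.4]), array([164.3,  70.6]), 15.1) 0.031333864873172246 5401
clock 1.7 tip [465.6 277.1 142.5] jawdeg 93.7 F [-0.2  1.2 -0.2] op 0.997
turn -0.001 q7 0.62 then shift xyz [137.5   0.2  -0.2] axis [-0.001  0.    -1.   ]
```

View pics/w1.png

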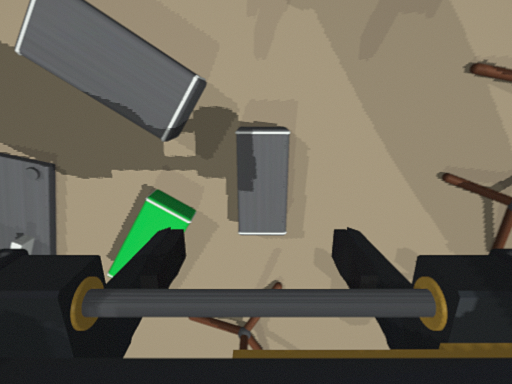

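The wrist view shows the tube at columns 237–290, rows 128–235, centred between the fingers and parallel to them. I'll check its position with the wrist depth.

```bash
python3 - <<'E'
from h import *
s=r.get_state();p,d=eyes.snapshot("wrist")
W=cloud("wrist",d,s);z=W[...,2]
m=((z>.026)&(z<.038)).astype(np.uint8)
k,l,st,_=cv2.connectedComponentsWithStats(m)
i=l[180,263];b=W[l==i];print(st[i],rect(b),np.median(b[:,2]))
go(rect(b)[0],5,94)
E
```

```text
[ 233  129   54  107 5306] (array([465.3, 277.7]), array([109.3,  50.1]), 3.4) 0.03131171162991153
clock 1.75 tip [465.1 278.2 142.8] jawdeg 93.8 F [0.4 0.9 0.1] op 1.0
turn -0.003 q7 0.62 then shift xyz [137.8  -0.7   0.2] axis [-0.     0.001 -1.   ]
```

carry_out(
  targets="1 23 0 0 0;1 23 0 0 0;1 23 0 0 0;1 23 0 0 0;1 23 0 0 0;1 14 0 0 0;1 7 0 0 0;1 0 0 0 0;0.4 0 0 0 0;0.4 0 0 0 0;0.4 0 0 0 0;0.4 0 0 0 0;0.4 0 0 0 0;0.4 0 0 0 0;0.4 0 0 0 0;0.4 0 0 0 0",
  force=40,
)

```text
clock: 3.08
tool_pos: [0.4657, 0.2775, 0.1731]
eef_rot: [-0.023, 0.706, 0.024, 0.707]
contact_force: [0.1, -0.6, 4.5]
opening: 0.566
```

```bash
python3 - <<'E'
from h import *
go(j2w(-78,0),60,90-9)
print(r.get_state()["q"].round(2))
E
```

```text
clock 3.08 tip [465.7 277.5   7.1] jawdeg 93.8 F [ 0.1 -0.6  4.5] op 0.566
turn 0.223 q7 0.52 then shift xyz [ -53.  -282.7   89.7] axis [ 0.001  0.001 -1.   ]
[-0.53  0.96 -0.16  1.95  0.52  0.27  0.52]
```

carry_out(
  targets="0.4 -15 0 0 0;0.4 -25 0 0 0;0.4 -25 0 0 0;0.4 0 0 0 0.112;0.4 0 0 0 0.111;0.4 0 -23.5 7.5 0;0.4 0 -23.5 7.5 0;0.4 0 -23.5 7.5 0;0.4 0 -23.5 7.5 0;0.4 0 -23.5 7.5 0;0.4 0 -23.5 7.5 0;0.4 0 -23.5 7.5 0;0.4 0 -23.5 7.5 0;0.4 0 -23.5 7.5 0;0.4 0 -23.5 7.5 0;0.4 0 -23.5 7.5 0;0.4 0 -23.5 7.5 0;0.4 0 0 0 0;0.4 0 0 0 0",
)

```text
clock: 4.67
tool_pos: [0.51, -0.0174, 0.2371]
eef_rot: [0.056, 0.705, -0.057, 0.704]
contact_force: [-0.2, 0.2, -4.7]
opening: 0.561
```

```bash
python3 - <<'E'
from h import *
from fit import fitjig
s=r.get_state()
C=[]
for n in ["wrist","scene","side"]:
    s=r.get_state();p,d=eyes.snapshot(n);cv2.imwrite(f"pics/{n}2.png",p);np.save(f"pics/{n}2.npy",d);C.append(cloud(n,d,s).reshape(-1,3))
go(j2w(-78,0),20,90-9)
E
```

```text
clock 4.82 tip [510.1 -14.   71.5] jawdeg 81.1 F [ 0.4  0.9 -3.8] op 0.565
turn 0.002 q7 0.8 then shift xyz [51.5 -1.9  0.2] axis [-0.001  0.001 -1.   ]
```

View pics/wrist2.png

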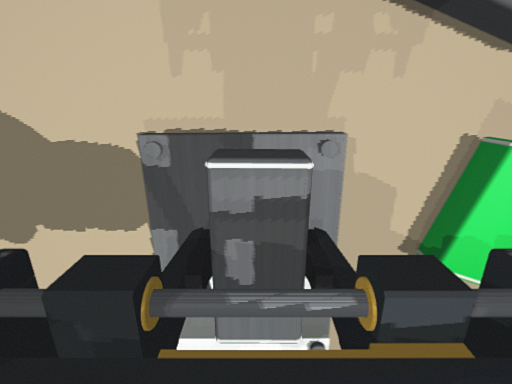

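View pics/side2.png

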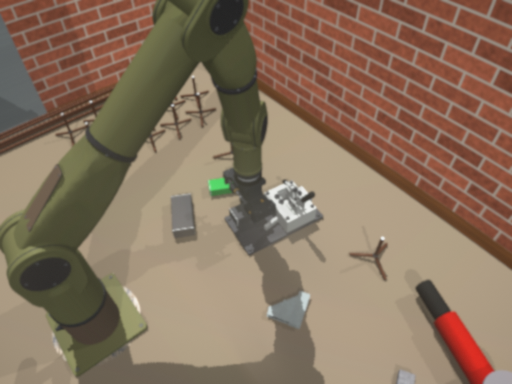

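The tube is held over the infeed bed (columns 208–312) and lines up with the base plate (columns 140–345). I'll refine the jig pose from the wrist depth.

```bash
python3 - <<'E'
from h import *
s=r.get_state();p,d=eyes.snapshot("wrist");W=cloud("wrist",d,s)
P=W.reshape(-1,3)*1000
a=np.radians(JY);D=P[:,:2]-JIG;J=np.c_[D[:,0]*np.cos(a)+D[:,1]*np.sin(a),-D[:,0]*np.sin(a)+D[:,1]*np.cos(a),P[:,2]]
b=J[(abs(J[:,2]-12)<4)&(J[:,0]<-70)&(J[:,0]>-150)&(abs(J[:,1]+14)<90)]
print(len(b),np.median(b[:,2]),b.min(0),b.max(0))
for x0 in range(-135,-70,10):
    q=b[abs(b[:,0]-x0)<5];
    if len(q)>20: print(x0,np.percentile(q[:,1],[0.5,99.5]).round(1),len(q))
for y0 in range(-90,65,20):
    q=b[abs(b[:,1]-y0)<6]
    if len(q)>10: print("y",y0,np.percentile(q[:,0],[0.5]).round(1),len(q))
t=J[(J[:,2]>92)&(J[:,2]<103)&(abs(J[:,1])<60)&(J[:,0]<-60)&(J[:,0]>-160)]
print("tube top",len(t),np.median(t[:,2]),rect(t/1000))
t=J[(J[:,2]>62)&(J[:,2]<69)&(J[:,0]>-10)&(J[:,0]<30)]
print("plate",len(t),t.min(0) if len(t) else 0,t.max(0) if len(t) else 0)
E
```

```text
9196 13.360976799987267 [-135.41381588  -92.32915536    8.00146559] [-70.00196931  63.76504543  15.88722629]
-135 [-91.   62.1] 1583
-125 [-91.6  62.8] 1917
-115 [-91.6  63.1] 1209
-105 [-91.4  62.9] 1197
-95 [-91.5  62.9] 1133
-85 [-91.4  63. ] 1105
-75 [-91.2  63. ] 1052
y -90 [-135.] 769
y -70 [-135.] 1263
y -50 [-134.9] 1273
y -30 [-135.2] 292
y -10 [-135.2] 255
y 10 [-135.2] 251
y 30 [-135.3] 252
y 50 [-135.3] 1072
tube top 14094 95.62600376695704 (array([-97.7,   2.3]), array([80.8, 71.6]), -90.0)
plate 1409 [ -0.61641207 -55.9733571   62.06726618] [12.02142328 47.09834475 68.96711893]
```

carry_out(
  targets="0.4 12 0 0 0;0.4 12 0 0 0;0.4 12 0 0 0;0.4 8 0 0 0;0.4 4 0 0 0;0.4 2 0 0 0;0.4 0 0 0 0;0.4 0 0 0 0",
)

```text
clock: 5.53
tool_pos: [0.5105, -0.015, 0.188]
eef_rot: [0.055, 0.705, -0.055, 0.705]
contact_force: [-0.1, -0.3, -4.2]
opening: 0.566
```

```bash
python3 - <<'E'
from h import *
go(j2w(-78,0),20,90-9)
s=r.get_state();print(w2j(s["tool_pos"][:2]*1000))
E
```

```text
clock 5.53 tip [510.5 -15.   22. ] jawdeg 81.0 F [-0.1 -0.3 -4.2] op 0.566
turn 0.001 q7 0.76 then shift xyz [ 2.  -0.9 -0.4] axis [ 0.001  0.    -1.   ]
[-77.58477009   0.8608896 ]
```

carry_out(
  targets="0.4 1 0 0 0;0.4 1 0 0 0;0.4 0.5 0 0 0;0.4 0 0 0 0;0.4 0 0 0 0",
)

```text
clock: 5.95
tool_pos: [0.5104, -0.0153, 0.1853]
eef_rot: [0.055, 0.705, -0.055, 0.705]
contact_force: [0.1, -0.2, -4.6]
opening: 0.563
```

carry_out(
  targets="0.4 0.5 0 0 0;0.4 0.5 0 0 0;0.4 0 0 0 0;0.4 0 0 0 0",
)

```text
clock: 6.28
tool_pos: [0.5103, -0.0152, 0.1851]
eef_rot: [0.055, 0.705, -0.055, 0.705]
contact_force: [-2.0, -0.4, 6.6]
opening: 0.561
```

carry_out(
  targets="0.7 0 0 0 0;0.7 0 0 0 0;0.7 0 0 0 0;0.7 -6 0 0 0;0.7 -14 0 0 0;0.7 -20 0 0 0;0 -5 0 -15 0;0 0 0 -20 0;0 0 0 -20 0;0 0 0 -20 0;0 12 0 0 0;0 16 0 0 0;0 12 0 0 0;0 0 0 0 0;0 0 0 0 0",
)

```text
clock: 7.53
tool_pos: [0.4389, -0.0038, 0.2052]
eef_rot: [0.054, 0.706, -0.056, 0.704]
contact_force: [1.0, 0.1, -0.5]
opening: 0.042
```

```bash
python3 - <<'E'
from h import *
s=r.get_state();p,d=eyes.snapshot("wrist");cv2.imwrite("pics/w3.png",p)
p2,d2=eyes.snapshot("side");cv2.imwrite("pics/s3.png",cv2.resize(p2[150:280,180:350],None,fx=4,fy=4))
go(j2w(-11,0),22,81);print(w2j(s["tool_pos"][:2]*1000))
P=cloud("side",d2).reshape(-1,3)*1000
a=np.radians(JY);D=P[:,:2]-JIG;J=np.c_[D[:,0]*np.cos(a)+D[:,1]*np.sin(a),-D[:,0]*np.sin(a)+D[:,1]*np.cos(a),P[:,2]]
t=J[(abs(J[:,2]-42)<4)&(J[:,0]<0)&(J[:,0]>-140)&(abs(J[:,1])<45)];print(rect(t/1000),len(t))
E
```

```text
clock 7.63 tip [438.9  -4.   39.4] jawdeg 81.0 F [ 0.2 -0.3  0.4] op 0.005
turn -0.0 q7 0.31 then shift xyz [ 17.1  -0.5 139.1] axis [-0.003 -0.002 -1.   ]
[-150.03131512    0.69810402]
(array([-63.1,   4.2]), array([125.1,  77.4]), -0.2) 257
```

View pics/w3.png

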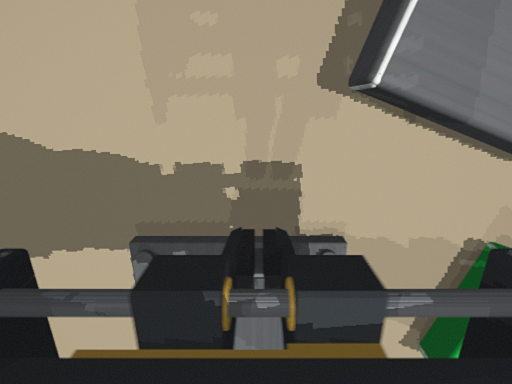

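View pics/s3.png

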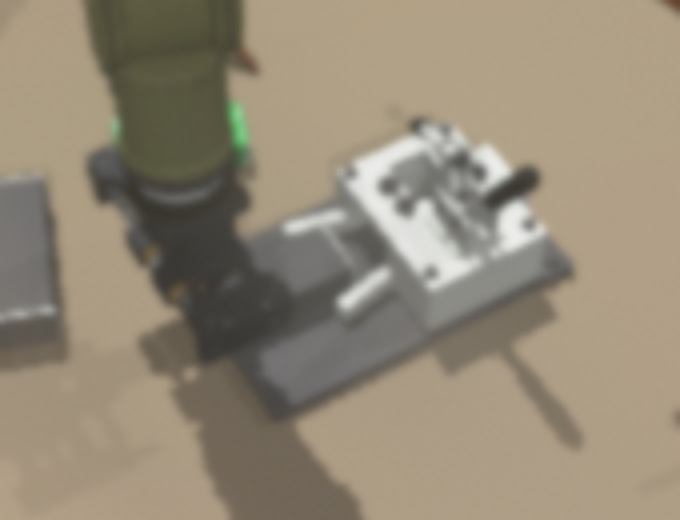

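carry_out(
  targets="0 6 0 0 0;0 6 0 0 0;0 5 -0.5 0 0;0 0 0 0 0",
)

```text
clock: 7.97
tool_pos: [0.4388, -0.0046, 0.195]
eef_rot: [0.054, 0.706, -0.056, 0.704]
contact_force: [1.1, -0.2, 0.3]
opening: 0.004
```

```bash
python3 - <<'E'
from h import *
go(j2w(-11,0),22,81);s=r.get_state();print(w2j(s["tool_pos"][:2]*1000),s["q"].round(2))
E
```

```text
clock 7.97 tip [438.8  -4.6  29. ] jawdeg 81.1 F [ 1.1 -0.2  0.3] op 0.004
turn 0.001 q7 -0.25 then shift xyz [6.70e+00 1.00e-01 1.39e+02] axis [-0.003 -0.004 -1.   ]
[-1.50020019e+02 -7.60994539e-02] [-0.06  0.89 -0.05  2.25  1.57  0.04 -0.25]
```

carry_out(
  targets="0 0 0 4 0;0 0 0 5 0;0 1 0 6 0;0 1 0 7 0;0 1 0 8 0;0 1 0 8 0;0 1 0 8 0;0 1 0 8 0;0 0 0 8 0;0 0 0 0 0",
)

```text
clock: 8.8
tool_pos: [0.499, -0.0145, 0.1891]
eef_rot: [0.055, 0.706, -0.057, 0.703]
contact_force: [-0.8, -0.4, -0.5]
opening: 0.004
```

```bash
python3 - <<'E'
from h import *
go(j2w(-11,0),22,81);s=r.get_state();print(w2j(s["tool_pos"][:2]*1000),s["q"].round(2))
E
```

```text
clock 8.8 tip [499.  -14.5  23.1] jawdeg 80.9 F [-0.8 -0.4 -0.5] op 0.004
turn -0.001 q7 0.31 then shift xyz [ 0.8  0.4 78. ] axis [-0.005 -0.002 -1.   ]
[-89.01718441  -0.39794384] [ 0.17  0.94 -0.39  2.07  1.06  0.36  0.31]
```

carry_out(
  targets="0 0 0 6 0;0 0 0 6 0;0 0 0 6 0;0 0 0 6 0;0 0 0 6 0;0 0 0 6 0;0 0 0 6 0;0 0 0 6 0;0 0 0 6 0;0 0 0 6 0;0 0 0 0 0",
)

```text
clock: 9.72
tool_pos: [0.5598, -0.0238, 0.1887]
eef_rot: [0.055, 0.705, -0.057, 0.705]
contact_force: [0.5, -0.3, 0.4]
opening: 0.001
```

```bash
python3 - <<'E'
from h import *
go(j2w(-11,0),22,81);s=r.get_state();print(w2j(s["tool_pos"][:2]*1000),s["q"].round(2))
for n in ["wrist","side","scene"]:
    p,d=eyes.snapshot(n);np.save(f"pics/{n}4.npy",d)
    if n=="side":p=cv2.resize(p[150:280,180:350],None,fx=4,fy=4)
    if n=="scene":p=cv2.resize(p[140:270,180:320],None,fx=4,fy=4)
    cv2.imwrite(f"pics/{n}4.png",p)
E
```

```text
clock 9.72 tip [559.8 -23.8  22.7] jawdeg 81.0 F [ 0.5 -0.3  0.4] op 0.001
turn -0.001 q7 0.5 then shift xyz [ 0.7  0.1 16.5] axis [-0.001 -0.003 -1.   ]
[-27.50419032  -0.13728568] [ 0.25  0.99 -0.51  1.88  0.94  0.54  0.5 ]
```

View pics/side4.png

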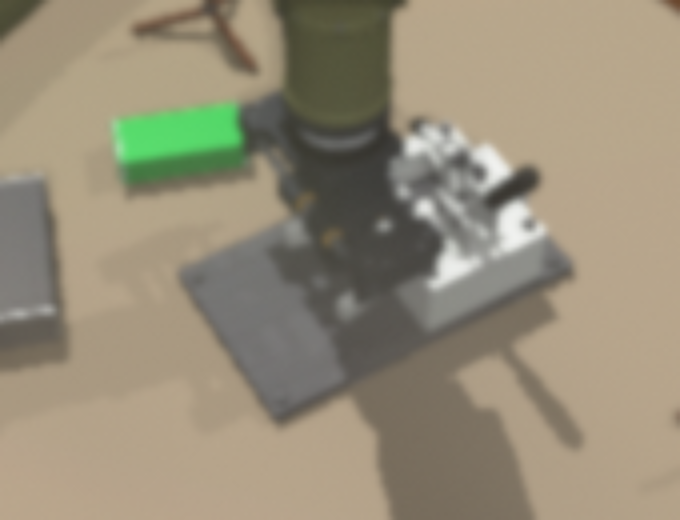

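View pics/scene4.png

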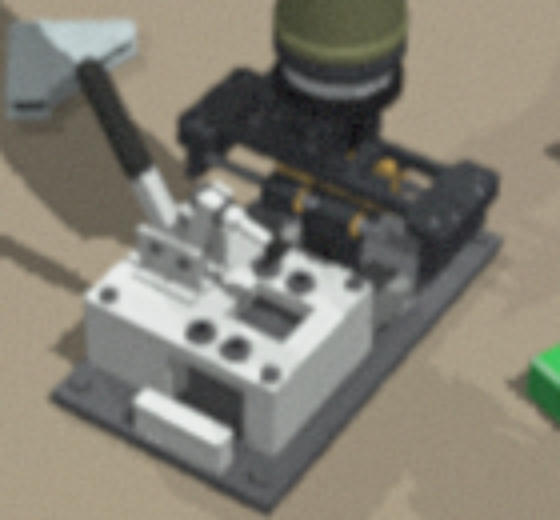

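The tube is inside the tunnel, with its grey top visible through the window at about (275,310), and the push force is small. I'll go on up to the plate edge.

carry_out(
  targets="0 0 0 5 0;0 0 0 5 0;0 0 0 4 0;0 0 0 2 0;0 0 0 0 0;0 0 0 0 0",
)

```text
clock: 10.37
tool_pos: [0.5744, -0.026, 0.1886]
eef_rot: [0.054, 0.706, -0.057, 0.704]
contact_force: [0.1, -0.6, 0.3]
opening: 0.007
```

```bash
python3 - <<'E'
from h import *
go(j2w(-11,0),22,81);s=r.get_state();print(w2j(s["tool_pos"][:2]*1000),s["q"].round(2))
p,d=eyes.snapshot("scene");np.save(f"pics/scene5.npy",d)
cv2.imwrite(f"pics/scene5.png",cv2.resize(p[140:270,180:320],None,fx=4,fy=4))
P=cloud("scene",d).reshape(-1,3)*1000
a=np.radians(JY);D=P[:,:2]-JIG;J=np.c_[D[:,0]*np.cos(a)+D[:,1]*np.sin(a),-D[:,0]*np.sin(a)+D[:,1]*np.cos(a),P[:,2]]
t=J[(abs(J[:,1])<24)&(J[:,0]>85)&(J[:,0]<120)&(J[:,2]>14)&(J[:,2]<50)]
print(len(t),np.percentile(t[:,0],[5,50,95]) if len(t) else 0, np.round(t[:12],1))
E
```

```text
clock 10.37 tip [574.4 -26.   22.6] jawdeg 81.0 F [ 0.1 -0.6  0.3] op 0.007
turn 0.0 q7 0.54 then shift xyz [0.6 0.  1.8] axis [-0.002 -0.004 -1.   ]
[-12.78565492  -0.03771938] [ 0.27  1.   -0.53  1.83  0.91  0.58  0.54]
194 [ 96.93449971 105.58765532 107.89885883] [[ 98.1 -22.   42.2]
 [ 97.1 -19.9  42.6]
 [ 96.2 -17.6  43.2]
 [100.8 -22.9  40.7]
 [100.5 -20.2  42.1]
 [100.4 -17.4  43.6]
 [ 99.2 -15.4  43.7]
 [ 97.4 -13.9  43.1]
 [ 95.1 -12.8  41.7]
 [105.6 -22.2  42. ]
 [105.8 -19.1  44. ]
 [102.1 -19.1  40.9]]
```

View pics/scene5.png

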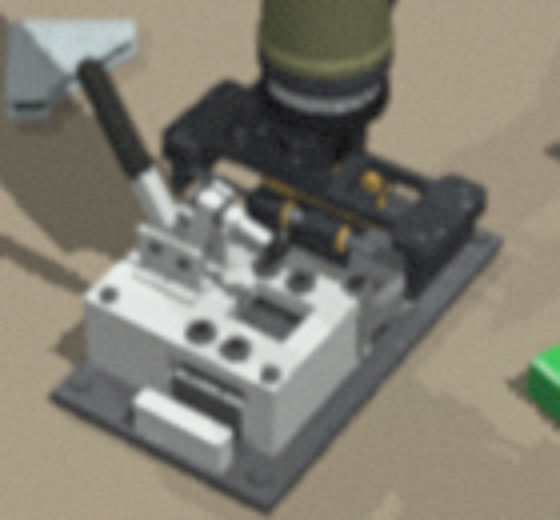

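carry_out(
  targets="0 0 0 1 0;0 0 0 0.7 0;0 0 0 0.5 0;0 0 0 0 0",
)

```text
clock: 10.75
tool_pos: [0.5757, -0.0261, 0.1886]
eef_rot: [0.054, 0.706, -0.057, 0.704]
contact_force: [-3.7, 1.2, 2.0]
opening: 0.005
```

```bash
python3 - <<'E'
from h import *
go(j2w(-11,0),22,81);s=r.get_state();print(w2j(s["tool_pos"][:2]*1000),s["q"].round(2))
E
```

```text
clock 10.75 tip [575.7 -26.1  22.6] jawdeg 81.0 F [-3.7  1.2  2. ] op 0.005
turn 0.001 q7 0.55 then shift xyz [ 0.6 -0.1  0.5] axis [-0.004 -0.004 -1.   ]
[-11.49389625   0.05418014] [ 0.27  1.   -0.54  1.83  0.91  0.58  0.55]
```

```bash
python3 - <<'E'
from h import *
p=cv2.imread("pics/w1.png")[210:360,60:460];cv2.imwrite("pics/f.png",cv2.convertScaleAbs(cv2.resize(p,None,fx=2,fy=2,interpolation=cv2.INTER_CUBIC),alpha=2.5,beta=20))
p=cv2.imread("pics/scene4.png");cv2.imwrite("pics/f2.png",cv2.convertScaleAbs(p,alpha=1.8,beta=20))
s=r.get_state()
E
```

```text
(no output)
```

View pics/f.png

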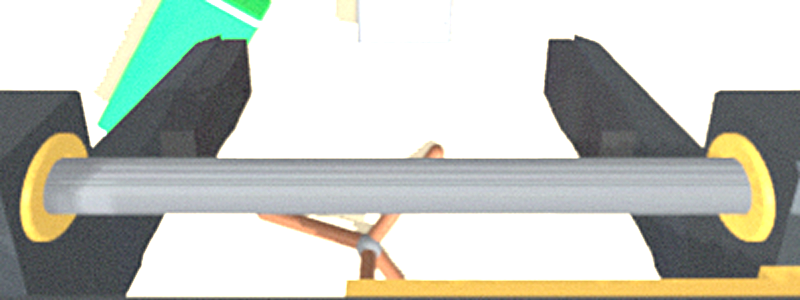

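View pics/f2.png

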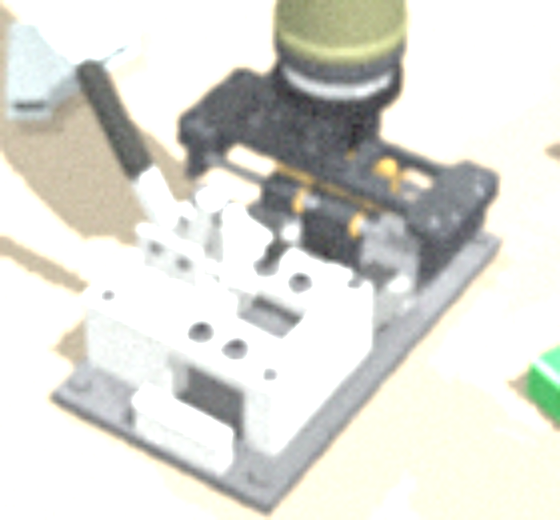

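The pushing fingers now touch the plate's front edge, and the tube's leading end is about 3 mm beyond the tunnel exit. The moves allow no lean, so I'll go over the jig and draw the tube home by its exposed leading end, above the 38 mm stop.

carry_out(
  targets="0 0 0 -10 0;0 0 0 -20 0;0 -25 0 -10 0;0 -32 0 0 0;0 -32 0 0 0;0 -32 0 0 0;0 -32 0 0 0;0 0 0 20 0;0 0 0 24 0;0 0 0 24 0;0 0 0 24 0;0 0 0 24 0;0 0 0 24 0;0 0 0 24 0;0.65 0 0 5 0;0.65 0 0 0 0;0.65 0 0 0 0",
)

```text
clock: 12.17
tool_pos: [0.7035, -0.0456, 0.341]
eef_rot: [0.054, 0.706, -0.057, 0.704]
contact_force: [-0.0, -0.2, -0.0]
opening: 0.21
```

```bash
python3 - <<'E'
from h import *
go(j2w(118,0),60,81);s=r.get_state();print(w2j(s["tool_pos"][:2]*1000),s["q"].round(2))
for n in ["scene","side","wrist"]:
    s=r.get_state();p,d=eyes.snapshot(n);np.save(f"pics/{n}6.npy",d);cv2.imwrite(f"pics/{n}6.png",p)
    P=cloud(n,d,s).reshape(-1,3)*1000
    a=np.radians(JY);D=P[:,:2]-JIG;J=np.c_[D[:,0]*np.cos(a)+D[:,1]*np.sin(a),-D[:,0]*np.sin(a)+D[:,1]*np.cos(a),P[:,2]]
    t=J[(abs(J[:,1])<24)&(J[:,0]>98)&(J[:,0]<118)&(J[:,2]>16)&(J[:,2]<46)]
    print(n,len(t),np.percentile(t[:,0],[5,50,90,97]) if len(t) else 0)
    t=J[(abs(J[:,1])<24)&(J[:,0]>123)&(J[:,0]<132)&(J[:,2]>30)&(J[:,2]<46)]
    print("stop top",np.median(t[:,2]))
E
```

```text
clock 12.17 tip [703.5 -45.6 175. ] jawdeg 81.0 F [-0.  -0.2 -0. ] op 0.21
turn 0.001 q7 0.93 then shift xyz [115.   -0.4   0.6] axis [-0.004 -0.004 -1.   ]
[117.78196585   0.84952674] [ 0.32  0.95 -0.72  1.33  0.65  1.1   0.93]
scene 171 [ 99.55863977 106.82042586 108.93428475 109.57719883]
stop top 38.35848418206156
side 0 0
stop top 38.523017460624146
wrist 0 0
stop top 39.370949717176195
```

View pics/wrist6.png

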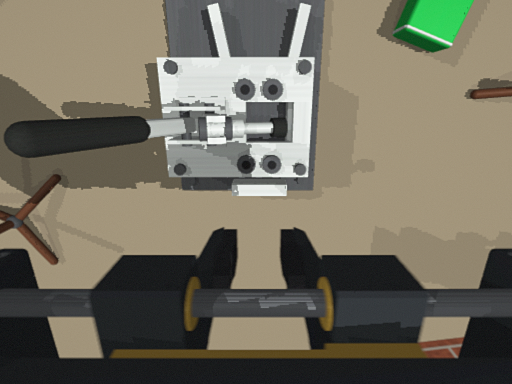

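View pics/scene6.png

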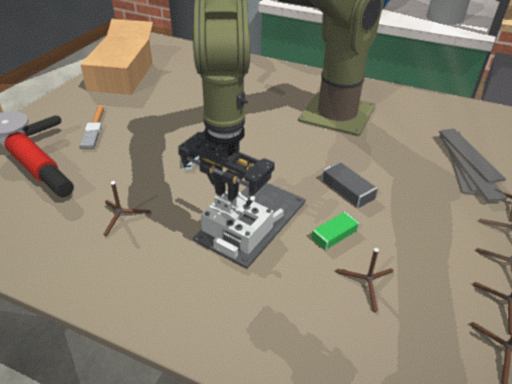

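carry_out(
  targets="0.68 25 0 0 0;0.68 30 0 0 0;0.68 30 -0.5 0 0;0.68 25 0 0 0;0.68 12 0 0 0;0.68 8 0 0 0;0.68 0 0 0 0;0.68 0 0 0 0;0.68 0 0 0 0",
)

```text
clock: 13.07
tool_pos: [0.704, -0.0465, 0.2131]
eef_rot: [0.054, 0.705, -0.057, 0.705]
contact_force: [0.6, 0.2, 0.8]
opening: 0.681
```

```bash
python3 - <<'E'
from h import *
go(j2w(116.5,0),39.3,81);s=r.get_state();print(w2j(s["tool_pos"][:2]*1000),s["q"].round(2))
p,d=eyes.snapshot("scene");cv2.imwrite("pics/s7.png",cv2.convertScaleAbs(cv2.resize(p[140:270,160:320],None,fx=4,fy=4,interpolation=cv2.INTER_CUBIC),alpha=1.6,beta=10))
E
```

```text
clock 13.07 tip [704.  -46.5  47.1] jawdeg 81.0 F [0.6 0.2 0.8] op 0.681
turn 0.0 q7 0.85 then shift xyz [ 7.8  0.  -1.9] axis [-0.001 -0.003 -1.   ]
[1.18428607e+02 2.28831427e-03] [ 0.3   1.1  -0.64  1.4   0.76  0.9   0.85]
```

View pics/s7.png

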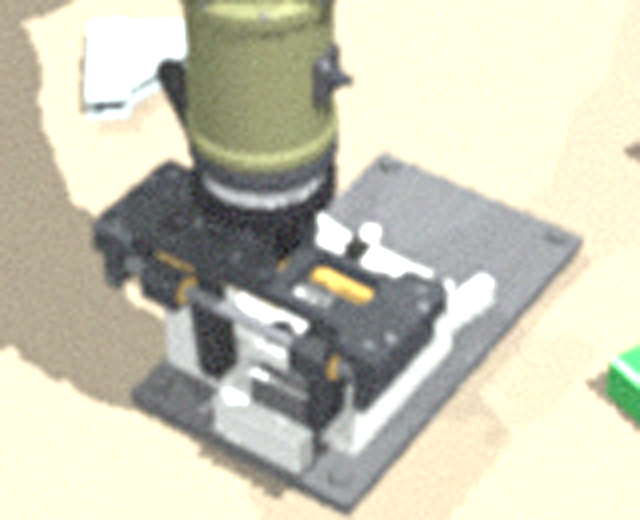

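carry_out(
  targets="0.64 3 0 0 0;0.64 2 0 0 0;0.64 1 0 0 0;0.64 1 0 0 0;0.64 0 0 0 0;0.64 0 0 0 0",
)

```text
clock: 13.62
tool_pos: [0.7034, -0.0468, 0.2046]
eef_rot: [0.054, 0.706, -0.057, 0.704]
contact_force: [-0.9, -0.2, 3.0]
opening: 0.639
```

```bash
python3 - <<'E'
from h import *
go(j2w(116.5,0),39.3,81)
E
```

```text
clock 13.62 tip [703.4 -46.8  38.6] jawdeg 81.0 F [-0.9 -0.2  3. ] op 0.639
turn 0.0 q7 0.85 then shift xyz [-0.7  0.4 -1.4] axis [-0.003 -0.004 -1.   ]
```

carry_out(
  targets="0.64 -0.7 0 0 0;0.64 0 0 -0.7 0;0.64 0 0 -0.7 0;0.64 0 0 0 0",
)

```text
clock: 13.95
tool_pos: [0.7019, -0.0466, 0.2048]
eef_rot: [0.054, 0.706, -0.057, 0.704]
contact_force: [0.4, 0.3, -0.3]
opening: 0.637
```

carry_out(
  targets="0.64 0 0 -0.4 0;0.64 0 0 0 0",
)

```text
clock: 14.12
tool_pos: [0.7017, -0.0465, 0.2049]
eef_rot: [0.054, 0.706, -0.057, 0.704]
contact_force: [0.3, -0.6, -0.9]
opening: 0.641
```

carry_out(
  targets="0.64 0 0 -0.5 0;0.64 0 0 0 0",
)

```text
clock: 14.28
tool_pos: [0.7015, -0.0465, 0.205]
eef_rot: [0.054, 0.706, -0.057, 0.704]
contact_force: [2.3, 0.0, -1.9]
opening: 0.643
```

carry_out(
  targets="0.64 0 0 -0.5 0;0.64 0 0 0 0",
)

```text
clock: 14.45
tool_pos: [0.7013, -0.0465, 0.205]
eef_rot: [0.054, 0.705, -0.057, 0.705]
contact_force: [5.2, 0.6, -3.6]
opening: 0.639
```

carry_out(
  targets="0.64 0 0 0.6 0;0.4 0 0 0 0;0.4 0 0 0 0;0.4 0 0 0 0;0.4 0 0 0 0;0.4 0 0 0 0",
  force=40,
)

```text
clock: 14.95
tool_pos: [0.7016, -0.0455, 0.2056]
eef_rot: [0.055, 0.705, -0.056, 0.704]
contact_force: [3.7, 2.6, 0.0]
opening: 0.4
```

```bash
python3 - <<'E'
from h import *
p,d=eyes.snapshot("scene");cv2.imwrite("pics/s8.png",cv2.convertScaleAbs(cv2.resize(p[190:270,180:280],None,fx=7,fy=7,interpolation=cv2.INTER_CUBIC),alpha=1.6,beta=10))
P=cloud("scene",d).reshape(-1,3)*1000
a=np.radians(JY);D=P[:,:2]-JIG;J=np.c_[D[:,0]*np.cos(a)+D[:,1]*np.sin(a),-D[:,0]*np.sin(a)+D[:,1]*np.cos(a),P[:,2]]
t=J[(abs(J[:,1])<22)&(J[:,0]>92)&(J[:,0]<119)&(J[:,2]>16)&(J[:,2]<37)]
print(len(t),np.percentile(t[:,0],[5,50,90,97]));print(np.round(t[t[:,1].argsort()],0)[::6])
E
```

```text
58 [103.12169338 104.99686882 106.32253947 106.76064009]
[[103. -22.  21.]
 [104. -18.  20.]
 [103. -16.  24.]
 [103. -13.  19.]
 [106. -11.  36.]
 [104.  -7.  17.]
 [104.  -4.  18.]
 [104.  -1.  26.]
 [105.   3.  33.]
 [106.  20.  21.]]
```

View pics/s8.png

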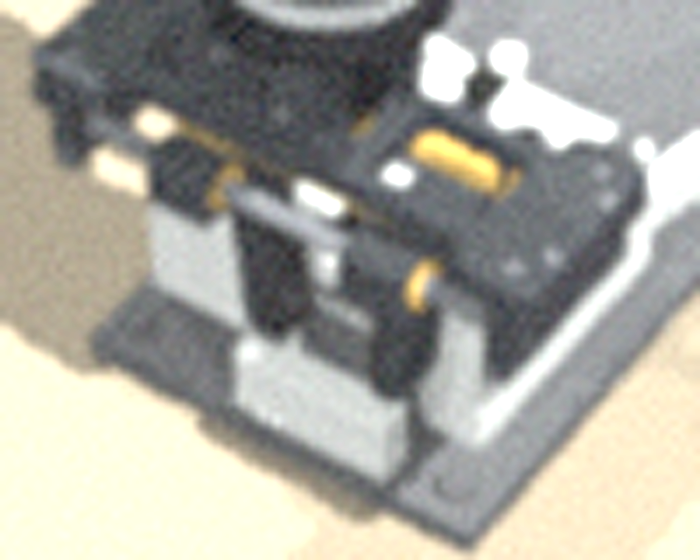

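The grip slipped. Only about 2 mm of tube was under the pads, so they squeezed it back until its front sat near x≈105, with the fingers closed in front of it. The trailing end is at the mouth again, so I'll go back and give it a short, brisk, controlled push that lets it glide further. Then I can finish at the exit with proper overlap.

carry_out(
  targets="0.4 -2 0 1 0;0.4 -18 0 0 0;0.4 -30 0 0 0;0.4 -30 0 0 0;0.4 -30 0 0 0;0.4 -26 0 0 0;0 0 0 -20 0;0 0 0 -26 0;0 0 0 -26 0;0 0 0 -26 0;0 0 0 -26 0;0 0 0 -26 0;0 0 0 -26 0;0 0 0 0 0;0 25 0 0 0;0 30 0 0 0;0 30 0 0 0;0 30 0 0 0;0 20 0 0 0;0 0 0 0 0",
)

```text
clock: 16.67
tool_pos: [0.5265, -0.0202, 0.2029]
eef_rot: [0.053, 0.709, -0.058, 0.701]
contact_force: [-0.2, 0.4, -0.0]
opening: 0.002
```

```bash
python3 - <<'E'
from h import *
go(j2w(-11.5,0),22,81);s=r.get_state();print(w2j(s["tool_pos"][:2]*1000),s["q"].round(2))
p,d=eyes.snapshot("scene");cv2.imwrite("pics/s9.png",cv2.convertScaleAbs(cv2.resize(p[140:270,160:320],None,fx=4,fy=4,interpolation=cv2.INTER_CUBIC),alpha=1.6,beta=10))
P=cloud("scene",d).reshape(-1,3)*1000
a=np.radians(JY);D=P[:,:2]-JIG;J=np.c_[D[:,0]*np.cos(a)+D[:,1]*np.sin(a),-D[:,0]*np.sin(a)+D[:,1]*np.cos(a),P[:,2]]
for y0 in (-18,-9,0,9,18):
  t=J[(abs(J[:,1]-y0)<5)&(J[:,0]>92)&(J[:,0]<119)&(J[:,2]>18)&(J[:,2]<38)]
  print(y0,len(t),np.percentile(t[:,0],[50,90]).round(1) if len(t) else 0)
E
```

```text
clock 16.67 tip [526.5 -20.2  36.9] jawdeg 81.0 F [-0.2  0.4 -0. ] op 0.002
turn 0.0 q7 0.44 then shift xyz [14.4  1.9 49.6] axis [-0.012 -0.007 -1.   ]
[-60.94916999  -1.71676495] [ 0.24  0.94 -0.49  1.98  0.96  0.5   0.44]
-18 17 [104.7 105.9]
-9 19 [104.8 106.3]
0 18 [105.1 106.6]
9 21 [105.4 107.1]
18 25 [105.4 106.9]
```

View pics/s9.png

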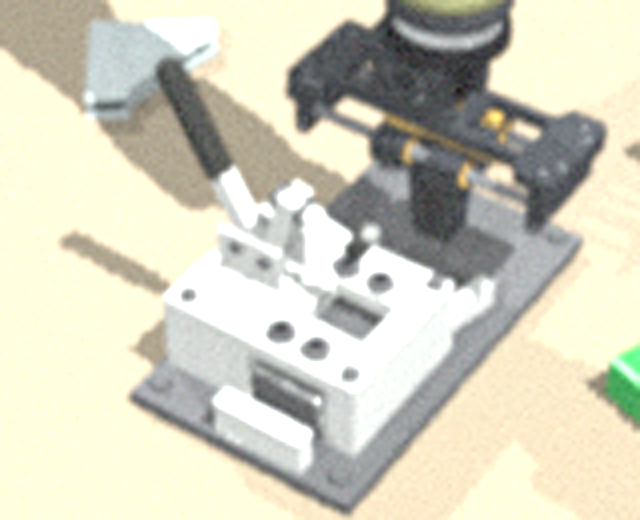

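carry_out(
  targets="0 6 1 -12 0;0 4 1 -14 0;0 4 0 -14 0;0 0 0 0 0;0 0 0 0 0",
)

```text
clock: 17.13
tool_pos: [0.4895, -0.0111, 0.1937]
eef_rot: [0.053, 0.706, -0.057, 0.704]
contact_force: [0.3, -0.3, 0.4]
opening: 0.003
```

```bash
python3 - <<'E'
from h import *
go(j2w(-101,0),22,81);s=r.get_state();print(w2j(s["tool_pos"][:2]*1000))
E
```

```text
clock 17.13 tip [489.5 -11.1  27.7] jawdeg 81.1 F [ 0.3 -0.3  0.4] op 0.003
turn 0.001 q7 0.27 then shift xyz [ 5.7 -1.5 -2.1] axis [-0.002 -0.005 -1.   ]
[-98.90835555   1.49333424]
```

carry_out(
  targets="0 0 0 15 0;0 0 0 25 0",
)

```text
clock: 17.3
tool_pos: [0.5284, -0.017, 0.1937]
eef_rot: [0.053, 0.707, -0.056, 0.703]
contact_force: [0.4, 0.5, -0.0]
opening: 0.004
```

```bash
python3 - <<'E'
from h import *
go(j2w(-101,0),22,81);s=r.get_state();print(w2j(s["tool_pos"][:2]*1000),s["qd"].round(3))
E
```

```text
clock 17.3 tip [528.4 -17.   27.7] jawdeg 81.1 F [ 0.4  0.5 -0. ] op 0.004
turn 0.002 q7 0.42 then shift xyz [  5.9  -1.6 -41.4] axis [-0.005 -0.005 -1.   ]
[-59.56078258   1.65697046] [ 0.475  0.263 -0.663 -0.99  -0.736  0.916  1.085]
```

carry_out(
  targets="0 0 0 0 0",
)

```text
clock: 17.38
tool_pos: [0.534, -0.0187, 0.1939]
eef_rot: [0.056, 0.703, -0.058, 0.707]
contact_force: [2.1, 0.3, -0.3]
opening: 0.007
```

```bash
python3 - <<'E'
from h import *
go(j2w(-11.5,0),22,81);s=r.get_state();print(w2j(s["tool_pos"][:2]*1000),s["qd"].round(3))
E
```

```text
clock 17.38 tip [534.  -18.7  27.9] jawdeg 80.7 F [ 2.1  0.3 -0.3] op 0.007
turn -0.004 q7 0.42 then shift xyz [ 6.1 -0.9 42.3] axis [ 0.005 -0.003 -1.   ]
[-53.80264699   0.89791069] [-0.026 -0.014  0.034  0.101  0.054 -0.071 -0.111]
```

carry_out(
  targets="0 3 0.5 -5 0;0 2 -1.5 -5 0;0 0 0 0 0;0 0 0 0 0;0 0 0 0 0",
)

```text
clock: 17.8
tool_pos: [0.5181, -0.0165, 0.1876]
eef_rot: [0.053, 0.706, -0.057, 0.704]
contact_force: [0.2, -0.1, -0.4]
opening: 0.008
```

```bash
python3 - <<'E'
from h import *
go(j2w(-19,0),22,81);s=r.get_state();print(w2j(s["tool_pos"][:2]*1000),s["qd"].round(3))
E
```

```text
clock 17.8 tip [518.1 -16.5  21.6] jawdeg 81.1 F [ 0.2 -0.1 -0.4] op 0.008
turn 0.001 q7 0.37 then shift xyz [-0.6 -0.6 50.8] axis [-0.004 -0.004 -1.   ]
[-69.82533409   0.56396118] [ 0.002  0.    -0.003 -0.012 -0.002 -0.001 -0.001]
```

carry_out(
  targets="0 0 -0.2 8 0;0 0 -0.2 17 0;0 0 -0.1 25 0;0 0 0 -4 0;0 0 0 0 0;0 0 0 0 0;0 0 0 0 0",
)

```text
clock: 18.38
tool_pos: [0.563, -0.0241, 0.1873]
eef_rot: [0.053, 0.707, -0.057, 0.703]
contact_force: [1.0, -0.6, -0.1]
opening: 0.008
```

```bash
cat > front.py <<'E'
from h import *
def front(tag):
    p,d=eyes.snapshot("scene");cv2.imwrite(f"pics/{tag}.png",cv2.convertScaleAbs(cv2.resize(p[140:270,160:320],None,fx=4,fy=4,interpolation=cv2.INTER_CUBIC),alpha=1.6,beta=10))
    P=cloud("scene",d).reshape(-1,3)*1000
    a=np.radians(JY);D=P[:,:2]-JIG;J=np.c_[D[:,0]*np.cos(a)+D[:,1]*np.sin(a),-D[:,0]*np.sin(a)+D[:,1]*np.cos(a),P[:,2]]
    for y0 in (-18,-9,0,9,18):
        t=J[(abs(J[:,1]-y0)<5)&(J[:,0]>92)&(J[:,0]<119.5)&(J[:,2]>18)&(J[:,2]<38)]
        u=J[(abs(J[:,1]-y0)<5)&(J[:,0]>106)&(J[:,0]<123)&(J[:,2]>39)&(J[:,2]<46)]
        print(y0,len(t),np.percentile(t[:,0],[50,90]).round(1) if len(t) else 0,"top",len(u),np.percentile(u[:,0],[50,95]).round(1) if len(u) else 0)
E
python3 - <<'E'
from front import *
s=r.get_state();print(w2j(s["tool_pos"][:2]*1000),s["contact_force"])
front("s10")
E
```

```text
[-24.32039457   0.11832418] [ 1.03045075 -0.55903152 -0.06949977]
-18 20 [104.5 105.3] top 3 [107.3 121.1]
-9 19 [104.9 106.1] top 1 [106.8 106.8]
0 22 [105.3 106.1] top 1 [122.5 122.5]
9 18 [105.4 106.5] top 1 [108. 108.]
18 25 [105.5 106.5] top 3 [107.1 107.3]
```

View pics/s10.png

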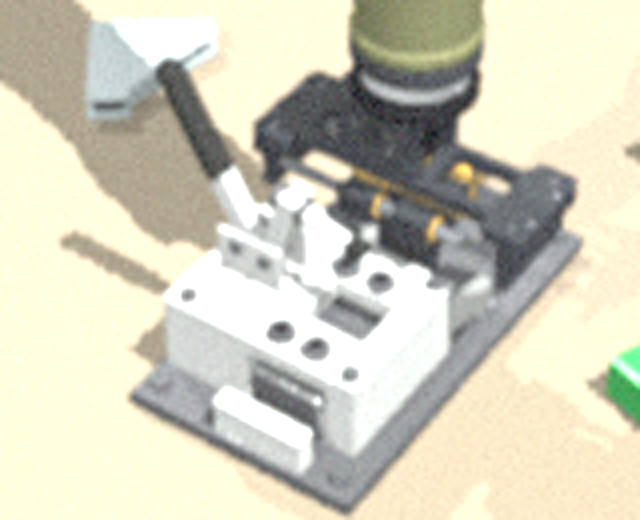

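carry_out(
  targets="0 0 0 -15 0;0 0 0 -20 0;0 0 0 -11 0;0 0 0 0 0;0 0 0 0 0;0 0 -0.2 8 0;0 0 -0.2 18 0;0 0 -0.1 27 0;0 0 0 -4 0;0 0 0 0 0;0 0 0 0 0",
)

```text
clock: 19.35
tool_pos: [0.5666, -0.0254, 0.1872]
eef_rot: [0.054, 0.706, -0.057, 0.704]
contact_force: [0.3, -0.4, 0.2]
opening: 0.002
```

```bash
python3 - <<'E'
from front import *
s=r.get_state();print(w2j(s["tool_pos"][:2]*1000),s["contact_force"])
front("s11")
E
```

```text
[-20.51994709  -0.6260118 ] [ 0.25739852 -0.42405575  0.21464372]
-18 1 [118.4 118.4] top 18 [116.  119.9]
-9 1 [119.2 119.2] top 21 [115.6 120.5]
0 1 [119.2 119.2] top 23 [113.7 120.5]
9 0 0 top 25 [114.  120.8]
18 0 0 top 25 [114.2 120.3]
```

View pics/s11.png

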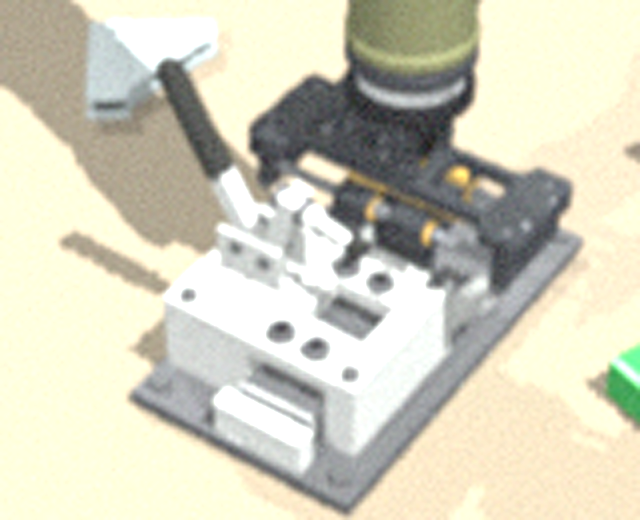

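The push worked: at (290,395) the tube's leading end is now at the stop, x about 120–121. I'll grip its exposed end from above and draw it snug, both to check and to square it.

carry_out(
  targets="0 0 0 -15 0;0 -8 0 -15 0;0 -30 0 0 0;0 -30 0 0 0;0 -30 0 0 0;0 -30 0 0 0;0 -24 0 0 0;0 0 0 20 0;0 0 0 24 0;0 0 0 24 0;0 0 0 24 0;0 0 0 24 0;0 0 0 24 0;0.68 0 0 20 0;0.68 0 0 8 0;0.68 0 0 0 0;0.68 0 0 0 0",
)

```text
clock: 20.82
tool_pos: [0.703, -0.0457, 0.3384]
eef_rot: [0.054, 0.707, -0.057, 0.703]
contact_force: [-0.1, 0.2, 0.2]
opening: 0.284
```

```bash
python3 - <<'E'
from front import *
go(j2w(117.5,0),47,81);s=r.get_state();print(w2j(s["tool_pos"][:2]*1000))
E
```

```text
clock 20.82 tip [703.  -45.7 172.4] jawdeg 81.1 F [-0.1  0.2  0.2] op 0.284
turn 0.001 q7 0.93 then shift xyz [ 1.254e+02 -1.000e-01  6.000e-01] axis [-0.005 -0.004 -1.   ]
[117.39078724   0.64739793]
```

carry_out(
  targets="0.68 25 0 0 0;0.68 28 -0.5 0 0;0.68 28 0 0 0;0.68 24 0 0 0;0.68 12 0 0 0;0.68 8 0 0 0;0.68 0 0 0 0;0.68 0 0 0 0",
)

```text
clock: 21.48
tool_pos: [0.7029, -0.0469, 0.2147]
eef_rot: [0.054, 0.706, -0.057, 0.704]
contact_force: [0.4, -0.3, -0.1]
opening: 0.681
```

```bash
python3 - <<'E'
from front import *
go(j2w(117.5,0),39.3,81);s=r.get_state();print(w2j(s["tool_pos"][:2]*1000))
E
```

```text
clock 21.48 tip [702.9 -46.9  48.7] jawdeg 81.0 F [ 0.4 -0.3 -0.1] op 0.681
turn 0.001 q7 0.85 then shift xyz [9.4 0.6 0.1] axis [-0.004 -0.004 -1.   ]
[117.45226121  -0.55024866]
```

carry_out(
  targets="0.68 4 0.5 0 0;0.68 3 0 0 0;0.68 2 0 0 0;0.68 0 0 0 0;0.4 0 0 0 0;0.4 0 0 0 0;0.4 0 0 0 0;0.4 0 0 0 0;0.4 0 0 0 0",
  force=25,
)

```text
clock: 22.23
tool_pos: [0.7034, -0.0464, 0.2052]
eef_rot: [0.054, 0.706, -0.056, 0.704]
contact_force: [1.2, 1.8, -0.5]
opening: 0.555
```

```bash
python3 - <<'E'
from front import *
go(j2w(117.5,0),39.3,81);s=r.get_state();print(w2j(s["tool_pos"][:2]*1000))
E
```

```text
clock 22.23 tip [703.4 -46.4  39.2] jawdeg 81.0 F [ 1.2  1.8 -0.5] op 0.555
turn 0.0 q7 0.85 then shift xyz [-0.1 -0.  -0.3] axis [-0.003 -0.003 -1.   ]
[1.17799676e+02 2.90907090e-02]
```

carry_out(
  targets="0.4 0 0 0.5 0;0.4 0 0 0.5 0;0.4 0 0 0 0",
)

```text
clock: 22.48
tool_pos: [0.7038, -0.0465, 0.2051]
eef_rot: [0.054, 0.707, -0.057, 0.703]
contact_force: [-2.5, 1.0, 4.1]
opening: 0.555
```

carry_out(
  targets="0.4 0 0 0.5 0;0.4 0 0 0.5 0;0.4 0 0 0 0",
)

```text
clock: 22.73
tool_pos: [0.7044, -0.0465, 0.2051]
eef_rot: [0.054, 0.707, -0.057, 0.703]
contact_force: [-5.2, 1.7, 5.7]
opening: 0.555
```

carry_out(
  targets="0.4 0 0 0.7 0;0.4 0 0 0.7 0;0.4 0 0 0 0",
)

```text
clock: 22.98
tool_pos: [0.7049, -0.0465, 0.205]
eef_rot: [0.053, 0.708, -0.056, 0.702]
contact_force: [-8.3, 2.4, 7.8]
opening: 0.556
```

```bash
python3 - <<'E'
from front import *
s=r.get_state();print(w2j(s["tool_pos"][:2]*1000));front("s12")
E
```

```text
[119.38189669   0.16403615]
-18 0 0 top 23 [116.  121.3]
-9 0 0 top 24 [114.7 120.7]
0 0 0 top 22 [113.2 119.7]
9 1 [116. 116.] top 23 [116.  120.2]
18 1 [116. 116.] top 7 [119.4 122. ]
```

The pull force rises steadily (8 N) while the tube hardly moves, so it is against the stop. I'll release and rise.

carry_out(
  targets="0.75 0 0 0 0;0.75 0 0 0 0;0.75 0 0 0 0;0.75 -4 0 0 0;0.75 -16 0 0 0;0.75 -30 0 0 0;0.75 -30 0 0 0;0.75 -30 0 0 0;0.75 -26 0 0 0;0.75 0 0 0 0",
)

```text
clock: 23.87
tool_pos: [0.7089, -0.0461, 0.3492]
eef_rot: [0.055, 0.702, -0.056, 0.708]
contact_force: [1.3, 0.3, 0.1]
opening: 0.754
```

```bash
python3 - <<'E'
from front import *
go(j2w(117.5,0),175,81);front("s13")
# handle from scene+side clouds in jig frame
for n in ["scene","side","wrist"]:
    s=r.get_state();p,d=eyes.snapshot(n);P=cloud(n,d,s).reshape(-1,3)*1000
    a=np.radians(JY);D=P[:,:2]-JIG;J=np.c_[D[:,0]*np.cos(a)+D[:,1]*np.sin(a),-D[:,0]*np.sin(a)+D[:,1]*np.cos(a),P[:,2]]
    t=J[(abs(J[:,0]-54)<20)&(J[:,1]<-72)&(J[:,1]>-190)&(J[:,2]>105)&(J[:,2]<215)]
    if len(t)<20: print(n,len(t));continue
    ang=np.degrees(np.arctan2(t[:,2]-92,-60-t[:,1]));rad=np.hypot(t[:,2]-92,-60-t[:,1]);g=rad>50
    print(n,len(t),"angle",np.percentile(ang[g],[5,50,95]),"rmax",np.percentile(rad,99),"x",np.median(t[g,0]))
E
```

```text
clock 23.87 tip [708.9 -46.1 183.2] jawdeg 81.0 F [1.3 0.3 0.1] op 0.754
turn -0.001 q7 0.94 then shift xyz [ 8.1 -1.2 -5.8] axis [ 0.009 -0.002 -1.   ]
-18 1 [117.9 117.9] top 24 [112.9 119. ]
-9 0 0 top 23 [114.1 120. ]
0 0 0 top 21 [114.3 120.8]
9 0 0 top 25 [115.8 121.2]
18 2 [105.7 108.8] top 24 [115.9 120.3]
scene 51 angle [67.55879888 69.45672201 72.59838794] rmax 66.41018103848643 x 53.22692975333044
side 107 angle [55.45742954 60.80549109 66.73516655] rmax 118.39452558298804 x 48.5294049134146
wrist 4722 angle [61.86382271 65.24377591 69.26753449] rmax 117.75389203278198 x 54.12986989296965
```

View pics/s13.png

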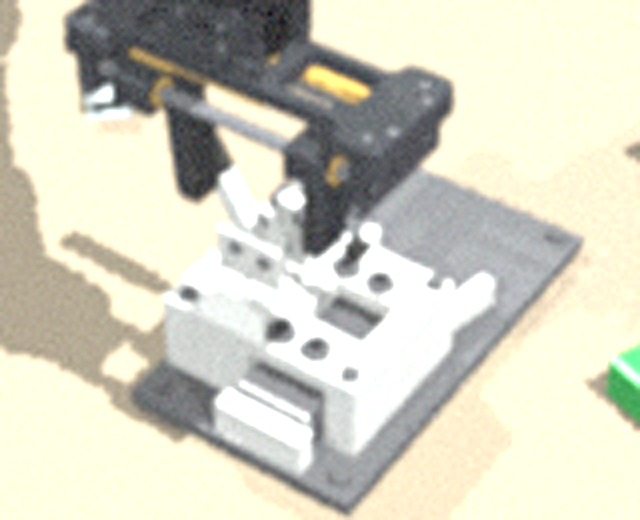

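carry_out(
  targets="0 0 0 0 0;0 0 0 0 0;0 0 0 0 0;0 0 0 0 0;0 0 0 0 0;0 0 -5 -10 0;0 0 -15 -16 0;0 0 -15 -16 0;0 0 -15 -14 0;0 0 -10 -8 0;0 0 0 0 0;0 0 0 0 0",
  force=40,
)

```text
clock: 25.07
tool_pos: [0.6345, -0.0965, 0.3416]
eef_rot: [0.054, 0.706, -0.057, 0.704]
contact_force: [0.6, 0.3, 0.9]
opening: 0.006
```

```bash
python3 - <<'E'
from front import *
go(j2w(54,-70),171,81);s=r.get_state();print(w2j(s["tool_pos"][:2]*1000))
p,d=eyes.snapshot("wrist");cv2.imwrite("pics/w14.png",p);front("s14")
E
```

```text
clock 25.07 tip [634.5 -96.5 175.6] jawdeg 81.0 F [0.6 0.3 0.9] op 0.006
turn -0.001 q7 0.93 then shift xyz [ 4.6 -9.8 -3.6] axis [-0.003 -0.004 -1.   ]
[ 57.64139989 -60.20601227]
-18 0 0 top 19 [115.4 120.1]
-9 2 [118.2 118.6] top 21 [114.1 120.2]
0 2 [118.8 118.8] top 22 [113.8 119. ]
9 0 0 top 24 [114.  119.8]
18 1 [113.3 113.3] top 27 [114.9 121.2]
```

View pics/w14.png

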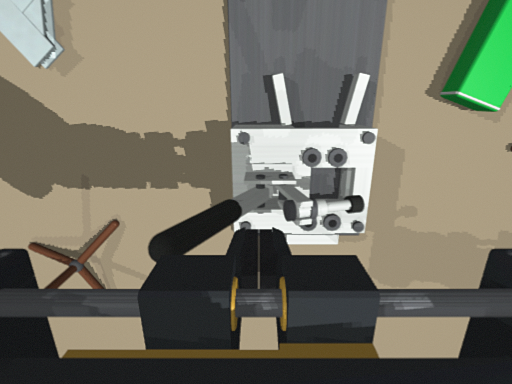

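View pics/s14.png

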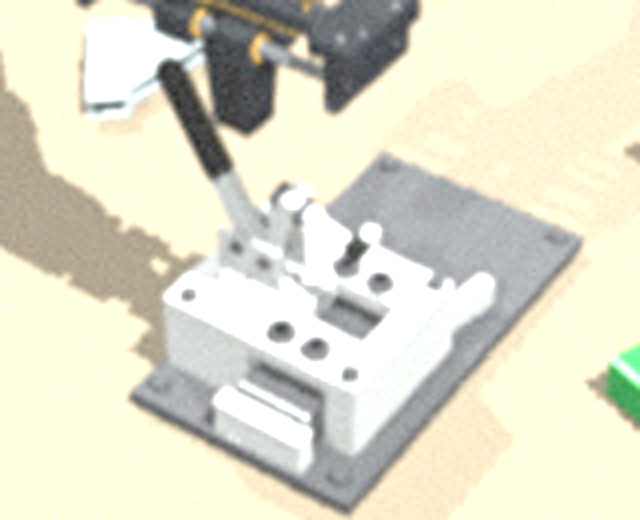

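carry_out(
  targets="0 2 -5 -3.6 0;0 2 -9 0 0;0 4.2 -7.8 0 0;0 4.2 -7.9 0 0;0 0 0 0 0",
)

```text
clock: 25.58
tool_pos: [0.6261, -0.127, 0.3281]
eef_rot: [0.055, 0.706, -0.058, 0.704]
contact_force: [0.9, 0.6, -0.3]
opening: 0.007
```

```bash
cat > hand.py <<'E'
from front import *
def hand(ns=("wrist","scene","side")):
  for n in ns:
    s=r.get_state();p,d=eyes.snapshot(n);P=cloud(n,d,s).reshape(-1,3)*1000
    a=np.radians(JY);D=P[:,:2]-JIG;J=np.c_[D[:,0]*np.cos(a)+D[:,1]*np.sin(a),-D[:,0]*np.sin(a)+D[:,1]*np.cos(a),P[:,2]]
    t=J[(abs(J[:,0]-54)<14)&(J[:,1]<-90)&(J[:,1]>-190)&(J[:,2]>70)&(J[:,2]<215)]
    rad=np.hypot(t[:,2]-92,-60-t[:,1]);t=t[(rad<122)&(rad>85)]
    if len(t)<5: print(n,len(t));continue
    ang=np.degrees(np.arctan2(t[:,2]-92,-60-t[:,1]))
    print(n,len(t),"angle",np.percentile(ang,[5,50,95]).round(1))
E
python3 - <<'E'
from hand import *
go(j2w(54,-90),163,81);s=r.get_state();print(w2j(s["tool_pos"][:2]*1000));hand(("wrist",))
E
```

```text
clock 25.58 tip [ 626.1 -127.   162.1] jawdeg 80.9 F [ 0.9  0.6 -0.3] op 0.007
turn -0.002 q7 0.96 then shift xyz [-0.9  1.7 -0.1] axis [-0.004 -0.004 -1.   ]
[ 54.08553792 -91.65507882]
wrist 2344 angle [52.4 65.3 74.2]
```

carry_out(
  targets="0 4.7 -5.8 0 0;0 4.7 -5.8 0 0;0 5.6 -4.9 0 0;0 0 0 0 0",
)

```text
clock: 25.97
tool_pos: [0.6233, -0.1431, 0.313]
eef_rot: [0.054, 0.706, -0.058, 0.704]
contact_force: [0.9, 0.8, 0.2]
opening: 0.001
```

```bash
python3 - <<'E'
from hand import *
s=r.get_state();print(w2j(s["tool_pos"][:2]*1000),s["tool_pos"][2]*1000-166,s["contact_force"].round(1))
p,d=eyes.snapshot("wrist");cv2.imwrite("pics/w15.png",p);front("s15");p,d=eyes.snapshot("side");cv2.imwrite("pics/side15.png",cv2.resize(p[130:280,200:370],None,fx=4,fy=4))
E
```

```text
[  53.90195432 -107.985314  ] 146.98710998150142 [0.9 0.8 0.2]
-18 2 [118.  118.4] top 17 [115.3 119.8]
-9 2 [119.1 119.3] top 23 [113.3 120. ]
0 0 0 top 23 [112.4 118.6]
9 0 0 top 23 [113.2 120.9]
18 1 [109.4 109.4] top 25 [115.1 121.8]
```

View pics/w15.png

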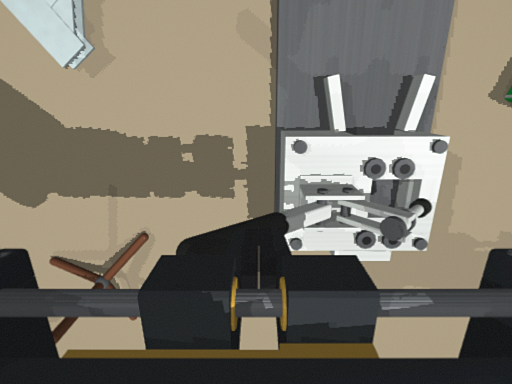

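View pics/s15.png

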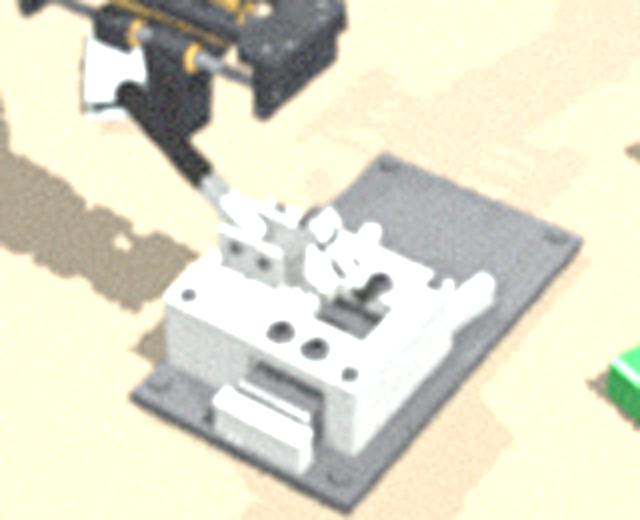

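The handle is moving down and the clamp arm is swinging towards the window, so I'll continue along the arc.

carry_out(
  targets="0 5 -4 0 0;0 6.4 -3.9 0 0;0 6.4 -3.9 0 0;0 7 -2.7 0 0;0 7 -2.7 0 0;0 6 -1.5 0 0;0 4 -1.5 0 0;0 0 0 0 0",
)

```text
clock: 26.78
tool_pos: [0.6201, -0.1618, 0.2713]
eef_rot: [0.054, 0.706, -0.057, 0.703]
contact_force: [-0.7, -0.8, 0.2]
opening: 0.002
```

```bash
python3 - <<'E'
from hand import *
s=r.get_state();print(w2j(s["tool_pos"][:2]*1000),s["tool_pos"][2]*1000-166,s["contact_force"].round(1));front("s16")
E
```

```text
[  53.62339449 -126.99013768] 105.26052382489638 [-0.7 -0.8  0.2]
-18 0 0 top 22 [115.5 121.4]
-9 1 [119.4 119.4] top 24 [113.3 120.6]
0 0 0 top 27 [111.9 120.5]
9 0 0 top 25 [114.3 121.1]
18 2 [118.3 118.8] top 25 [114.2 121.1]
```

View pics/s16.png

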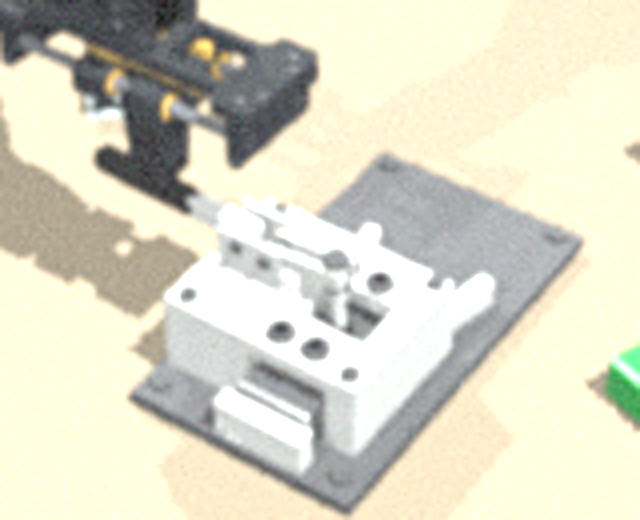

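carry_out(
  targets="0 1.5 0 0 0;0 1.5 0 0 0;0 1 0 0 0;0 1 0 0 0;0 0 0 0 0",
)

```text
clock: 27.25
tool_pos: [0.6199, -0.1612, 0.268]
eef_rot: [0.054, 0.706, -0.057, 0.704]
contact_force: [-2.2, -1.1, 5.6]
opening: 0.01
```

carry_out(
  targets="0 1 0 0 0;0 1 0 0 0;0 0 0 0 0",
)

```text
clock: 27.5
tool_pos: [0.6199, -0.1612, 0.2672]
eef_rot: [0.053, 0.706, -0.057, 0.704]
contact_force: [-5.0, 0.3, 13.3]
opening: 0.007
```

carry_out(
  targets="0 1 0 0 0;0 1 0 0 0;0 1 0 0 0;0 0 0 0 0;0 0 0 0 0",
)

```text
clock: 27.92
tool_pos: [0.6199, -0.161, 0.2668]
eef_rot: [0.053, 0.706, -0.058, 0.704]
contact_force: [-11.0, -0.8, 28.6]
opening: 0.006
```

```bash
python3 - <<'E'
from hand import *
s=r.get_state();print(w2j(s["tool_pos"][:2]*1000),s["tool_pos"][2]*1000-166,s["contact_force"].round(1))
E
```

```text
[  53.28924811 -126.2191775 ] 100.78825433004062 [-11.   -0.8  28.6]
```

The handle is at its solid stop: 28.6 N, and it moved only 0.4 mm more. I'll lift away and check.

carry_out(
  targets="0 -3 0 0 0;0 -5 0 0 0;0 -15 0 0 0;0 -28 0 0 0;0 -28 0 0 0;0 -28 0 0 0;0 -20 0 0 0;0 0 -15 -12 0;0 0 -20 -15 0;0 0 -20 -15 0;0 0 -15 -10 0;0 0 0 0 0;0 0 0 0 0",
)

```text
clock: 29.0
tool_pos: [0.5581, -0.2226, 0.3903]
eef_rot: [0.055, 0.706, -0.057, 0.704]
contact_force: [-0.2, 1.3, -0.1]
opening: 0.004
```

```bash
python3 - <<'E'
from hand import *
s=r.get_state();print(w2j(s["tool_pos"][:2]*1000),s["tool_pos"][2]*1000-166,s["contact_force"].round(1));front("s17");hand()
s=r.get_state();p,d=eyes.snapshot("wrist");cv2.imwrite("pics/w17.png",p)
p,d=eyes.snapshot("side");cv2.imwrite("pics/side17.png",p)
p,d=eyes.snapshot("scene");cv2.imwrite("pics/scene17.png",p)
E
```

```text
[   1.8444393  -196.69689408] 224.3122381915872 [-0.2  1.3 -0.1]
-18 0 0 top 23 [114.6 120. ]
-9 2 [119.2 119.4] top 20 [114.  120.5]
0 1 [119.1 119.1] top 24 [114.1 121.1]
9 2 [119.3 119.4] top 28 [115.8 120.7]
18 3 [118.5 119.3] top 25 [114.1 121.5]
wrist 425 angle [0.6 4.8 6.7]
scene 69 angle [-1.3  3.9  6.5]
side 72 angle [-1.   4.2  6.6]
```

View pics/s17.png

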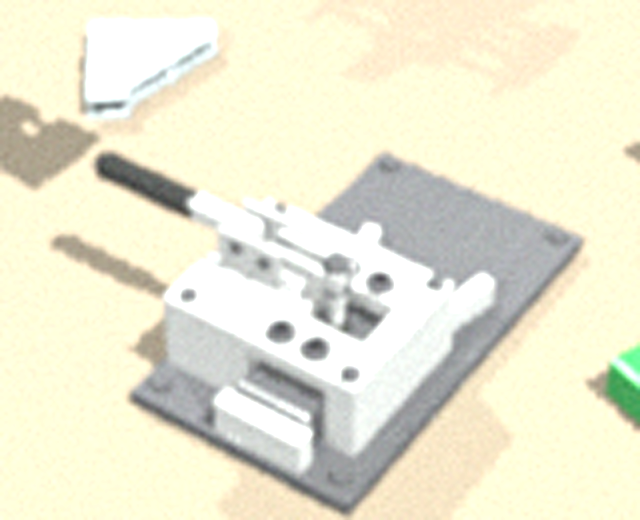

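View pics/scene17.png

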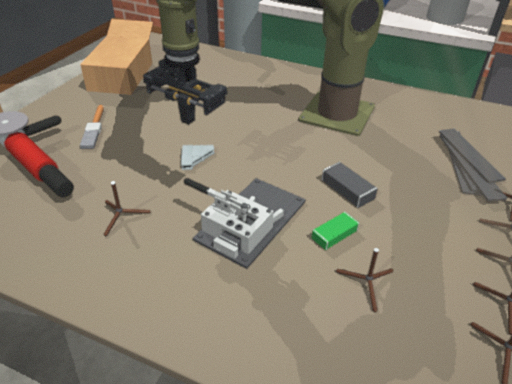

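View pics/w17.png

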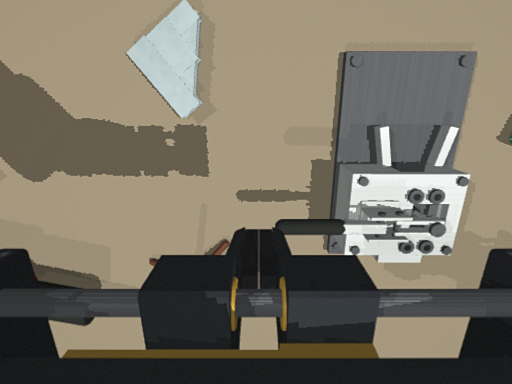

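```bash
python3 - <<'E'
from plant import r
print(r.finish_job())
E
```

```text
the job is handed in; nothing more can be done
None
```

The drill jig is loaded and clamped, and I handed the job in at about 29 s of the 72 s allowed. The small dark tube lies flat in the tunnel against the end stop, and the clamp handle is fully down.

**How it was done**
- I laid the tube on the infeed bed and pushed it in with shut fingers as far as the plate's front edge.
- The moves allow no lean, so I couldn't follow it under the plate.
- My first attempt to pull it out by its leading end slipped and squeezed it back about 3 mm.
- A short, brisk push then let it glide the last few millimetres to the stop.
- I gripped the exposed end from above and drew it snug. After that I pressed the clamp handle down.

**Last checks**
- **Tube at the stop:** the pull force rose to 8 N against the stop, with about 1.6 mm of tool travel, part of it arm flex. After clamping, the depth readings put the leading end at jig x of about 120 to 121.5 mm across its width. That is square to within measurement noise; the stop face is at 121 mm.
- **Handle down:** it took 28.6 N at its solid stop with only 0.4 mm more travel. After I let go, all three cameras showed it level.
- **Surroundings:** both tripods, the magnetic square, the green box and the large dark box look unmoved in the final scene picture. The gripper was clear of everything at hand-in.
- **Not checked:** I didn't look at the tube's trailing end under the plate.

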